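# Load a damped boring bar into the sloping V-rest, heavy end down

### The arm

A 6-joint arm with a two-finger parallel gripper is mounted at the origin on the work surface. World frame = base frame: x ahead of the robot, y to its left, z up, the work surface at z = 0. Lengths are in m, angles in rad, forces in N, time in s.
With the tool pointing down it reaches from about 0.425 to 0.95 m from the base axis. Payload 3.5 kg.
Tool frame: the origin (TCP) lies at the centre of the arm's flange, where the gripper is bolted on; the fingertips stand 173 mm ahead of it and the grasp point (between the pads) lies 155 mm ahead of it (ctrl.tcp_to_grasp is the distance from the TCP to the grasp point, in m); z points along the fingers, x is the direction in which the jaws open and shut, and the axes are right-handed (so a half turn about z gives the same grasp; the last joint's range is limited). The gripper opens to 85 mm and grips with 20 to 120 N. Pads are 22 mm wide; open, the fingers measure 114 mm over their backs; the gripper's body (76 mm by 85 mm) begins 54 mm behind the grasp point. The pads swing forward as they close: fully open they stand 13 mm farther back than shut.
Start: joints at [-0.15, 0.286, 1.577, -0, 1.279, -0.15], TCP at [0.675, 0, 0.405] pointing down, gripper open.
Joint ranges: [-2.77, 2.77], [-0.9, 2.22], [0.21, 2.48], [-1.53, 4.67], [0.24, 2.81], [-2.84, 2.84]. Speed limits (rad/s): [2.79, 2.79, 3.14, 3.14, 3.14, 3.14].

### API

Orientations are given as a unit quaternion [x, y, z, w].
In Python, from plant import readout, imaging, ctrl, spotter gives the robot as it stands.
- The arm moves only by the tool apply_moves, never from a script. Its argument "steps" is a list of rows, each an object of numbers: "tx", "ty", "tz": the shift along the tool's x, y, z in mm; "wx", "wy", "wz": the turn, a rotation vector about the tool's x, y, z in rad. In form: [{"tx": .., "ty": .., "tz": .., "wx": .., "wy": .., "wz": ..}, ...]. A call has 1 to 12 rows; each row is the pose to reach, as a shift and turn from the pose commanded when the call began, along the tool's axes at that moment; what a row does not reach only later rows make up. A row lasts 1/10 s, in which the tool goes at most 50 mm and 8.59 degrees, less where a joint would pass 70% of its speed; a pose out of reach is approached as far as the arm can. A call with a gripper value outside its range is refused whole. "hand" is the opening, from 0 (shut) to 1 (fully open), set as the call begins (left out, the last holds). The fingers move at their own pace and stop on an object; "force" is the grip in N (left out, the last holds). Time passes only in rows, so rows that repeat a pose let the fingers close. It gives the time, the measured TCP pose, the force and the opening at its end, in the units of the state.
- readout.get_state(): the state, without advancing time (a new reading comes with each control period).
- imaging.read_camera(name): name is "scene" or "side" or "wrist"; returns a dict with "img" (420x560x3 uint8, red, green, blue), "vfov" (degrees; the focal length in pixels is half the picture's height over the tangent of half this angle, whatever the lens; pixels are square), "cx", "cy" (the principal point, pixels), "R" (3x3) and "t" (3): a world point X has camera coordinates R X + t; the wrist camera has in their place "tool_from_camera" (4x4, takes a point from camera to tool coordinates, whose origin is the TCP and whose axes are the tool frame's). Camera axes: x right, y down, z forward; pixel columns grow to the right and rows downward; lengths in m; the calibration is good to about 2 mm. The wrist camera is an equidistant fisheye: a pixel r from the principal point sees the ray r / f radians off the axis. A picture is of the moment at which its call begins: read the wrist's pose just before it. There is no depth.
- ctrl.sign_off(): hands the job in, once; it reports no verdict.
Trained networks look in the newest picture that a camera, given by its name, has taken for a name from the list of things; names that differ only in an ending like _2 or _b are one class to them, and where a whole thing is asked for, a point or a joint stands for the part that bears it (a point fixed in the world has none). Each returns a list of dicts, best first, with "confidence" (0 to 1); they miss things now and then, are a little off and sometimes report something else, mostly with a low value. They report only what shows in the picture. A call takes as long as a camera call. They do not tell look-alikes from the thing itself.
- spotter.trace(camera, label): "region" (420x560 bool, what is visible of it) and "uv" ([column, row] in pixels, amid what is visible of it).
The state is a dict: "time": time; "qpos": joint angles; "dq": joint speeds; "joint_efforts": joint torques, N m; "eef_pos": TCP position; "tcp_rot": TCP orientation; "contact_force": force on the tool from outside, world axes, zero at the start; "wrist_torque": the same for the moment, N m; "opening": opening from 0.0 (shut) to 1.0 (fully open).
Only numpy, scipy, OpenCV 4.12 (cv2) and the standard library are available. Lean on these libraries where they do the work, as an engineer would, in place of code of your own. Each camera call takes 0.05 s, during which the arm holds its last target.

### The job

One end of the steel boring bar has a tungsten damper sealed inside, and you cannot see which. Lift the bar from the pair of V-blocks and feel or see which end is the heavy one, then lay it in the sloping V-rest of the air gauge with the heavy end at the bottom of the slope, lying snugly in the V and touching the stop, and let go. The V is short, so a bar put in the wrong way round tips out: do not drop the bar, let it tip out or knock it hard, and leave the other tools where they lie.

Things in the scene. Friction and masses are not known exactly. Their poses are not given: they have to be found in the camera images.
- bar_mid (a point): Centre of the boring bar: a round steel bar, 34 mm in diameter, 200 mm long, about 0.76 kg, x along it, a black band 24 mm wide round its middle, both ends alike. The balance point lies about 38 mm from the middle towards the heavy end. Which end is heavy changes from start to start; this frame does not tell it. It starts level across the two V-blocks, axis 44 mm above the table.
- bar: The same bar (same frame). Held at its middle, the heavy end pulls down with 0.3 N m: a light grip (20 to 25 N) lets the bar tilt, a firm one (60 N or more) holds it level.
- vblocks_top (a point): Point half-way between the two dark V-blocks that carry the bar at the start, at the height of the bar's axis (44 mm above the table), x along the grooves. The blocks are fixed, each 38 mm long (43 to 81 mm either side of this point), 60 mm wide, 41 mm high; the gap between them, 86 mm, is open under the bar's middle.
- rest (a point): On the stop of the sloping black V-rest (fixed), where a seated bar's axis meets the stop's face. x points up the slope along the V, 25 degrees above level; y level, across the V; z square to the slope, away from the V. A seated bar lies along x, its centre at x = 100 mm, y = z = 0. The stop plate is 46 mm wide and reaches 16 mm above the axis. Friction holds the bar: push it down to the stop.
- v_top (a point): Upper end of the V of the sloping V-rest, on a seated bar's axis, 76 mm up the slope from rest, same axes. The 90 degree V carries the bar only between these two points; above this one it stands out free and can be held there. The bottom of the V is 24 mm below the axis, its upper edges about 3 mm below it; the block is 60 mm wide.
- fixture: Black base plate of the sloping V-rest, fixed, 150 x 110 mm, 14 mm thick; origin at the centre of its underside less 5 mm in x; x level, pointing the way the slope rises.
- vblocks: The pair of V-blocks, fixed; origin on the table half-way between them, x along the grooves.
- ring_a: Bystander, to be left alone: black steel setting ring, 64 mm across, 24 mm high, lying flat. Origin at the centre of its underside.
- ring_b: Bystander, to be left alone: black steel setting ring, 56 mm across, 22 mm high, lying flat. Origin at the centre of its underside.
- plug_gauge: Bystander, to be left alone: double-ended plug gauge with a black handle, 128 mm long, 24 mm high. Origin at the centre of its underside.
- caliper: Bystander, to be left alone: digital calliper lying flat, 230 mm long, 12 mm high. Origin at the centre of its underside.
- gauge_box: Bystander, to be left alone: wooden gauge box, 90 x 130 mm, 45 mm high. Origin at the centre of its underside.
- parallel: Bystander, to be left alone: ground steel parallel, 150 x 24 mm, 14 mm high. Origin at the centre of its underside.
- driver: Bystander, to be left alone: screwdriver with a red handle, 190 mm long. Origin at the centre of its underside.
Things that resemble listed ones, but are neither listed nor needed, are in the scene too. Leave any pink look-alike of the bar alone. Of the things shaped like the fixture, the black one is meant.

How it is judged:
On the way:
1. the bar is lifted clear of the V-blocks (z of bar_mid in the frame of vblocks_top above 0.02 m and contact force between bar and vblocks below 0.05 N), for 0.2 s.
At the end, for the whole second after the job is handed in: The bar rests in the sloping V-rest without tipping (so its heavy end is at the bottom): centre within 4 mm of the seated place along the slope (so within 4 mm of the stop), across and in height, axis within 0.06 rad of the V; the robot has let go (x of bar_mid in the frame of rest between 0.096 and 0.104 m and y of bar_mid in the frame of rest between -0.004 and 0.004 m and z of bar_mid in the frame of rest between -0.004 and 0.004 m and angle between the x axis of bar_mid and the x axis of rest, either way round below 0.06 rad and linear speed of bar below 0.01 m/s); the robot touches nothing.
It fails at once if the bar is dropped or knocked hard (more than 60 N between it and the V-rest or the V-blocks, or 30 N on the table) (contact force between bar and table above 30 N or contact force between bar and fixture above 60 N or contact force between bar and vblocks above 60 N).
It fails at once if the bar tips out of the V-rest (left unheld on it, over 0.3 rad out of line with the V) (angle between the x axis of bar_mid and the x axis of rest, either way round above 0.3 rad and contact force between bar and fixture above 0.5 N and contact force between bar and the fingers below 0.05 N).
It fails at once if one of the other tools on the bench is shifted by more than 25 mm (distance of any of ring_a, ring_b, plug_gauge, caliper, gauge_box, parallel, driver from where it was at the start of the episode above 0.025 m).
It also fails if it takes over 61 s, if anything falls off the work surface, if the arm or the gripper's body presses on something with over 40 N, if the wrist force passes 120 N, or if a joint passes its speed limit or range.

## Working session

There is one attempt and no reset: what is moved stays moved. The work goes in short steps, Python scripts to look and compute and a tool call to move; the robot and the scene stay as the last step left them, time stands still between calls to the robot, and variables do not carry over. Pictures are saved under pics/ and viewed, and the job is handed in when it is done.

Besides the shell and the picture viewer there is one more tool, called after ">>>" as name(argument=value, ...), one argument or row to a line, values as JSON. apply_moves: Moves the arm, as the interface text tells. Its arguments: {"type":"object","properties":{"steps":{"type":"array","items":{"type":"object","properties":{"tx":{"type":"number"},"ty":{"type":"number"},"tz":{"type":"number"},"wx":{"type":"number"},"wy":{"type":"number"},"wz":{"type":"number"}}}},"hand":{"type":"number"},"force":{"type":"number"}},"required":["steps"]}

```bash
ls; mkdir -p pics
cat > h.py <<'E'
import numpy as np, cv2
from plant import readout, imaging, ctrl, spotter
def cam(n,fn=None):
    c=imaging.read_camera(n)
    if fn: cv2.imwrite('pics/'+fn, cv2.resize(c['img'][:,:,::-1],None,fx=1.4,fy=1.4,interpolation=cv2.INTER_CUBIC))
    return c
def foc(c): return 210/np.tan(np.radians(c['vfov'])/2)
def ray(c,uv):
    f=foc(c); d=np.array([(uv[0]-c['cx'])/f,(uv[1]-c['cy'])/f,1.]); R=np.array(c['R']);t=np.array(c['t'])
    return -R.T@t, R.T@d
def onz(c,uv,z):
    o,d=ray(c,uv); return o+d*(z-o[2])/d[2]
def proj(c,X):
    p=np.array(c['R'])@np.array(X)+np.array(c['t']); f=foc(c); return np.array([c['cx']+f*p[0]/p[2],c['cy']+f*p[1]/p[2]])
E
python3 - <<'E'
from h import *
for n in ['scene','side','wrist']:
    c=cam(n,n+'0.png'); print(n,c['vfov'],c['cx'],c['cy'])
    if n!='wrist': print(np.round(c['R'],3).tolist(),np.round(c['t'],3), -np.array(c['R']).T@c['t'])
    else: print(np.round(c['tool_from_camera'],3).tolist())
    for l in ['bar','vblocks','fixture']:
        for r in spotter.trace(n,l): print(l,round(r['confidence'],2),np.round(r['uv'],1),r['region'].sum())
print(readout.get_state())
E
```

```text
pics
scene 44.335613139283936 283.5604476758139 204.6739547339611
[[-0.738, 0.675, -0.001], [0.447, 0.488, -0.749], [-0.505, -0.554, -0.662]] [ 0.361 -0.162  1.557] [1.12523509 0.69742419 0.91052769]
bar 0.82 [326.6 288.5] 1469
bar 0.79 [293.7 169.7] 827
vblocks 0.56 [342.3 301.1] 584
fixture 0.98 [252.1 117. ] 1040
fixture 0.56 [212. 201.] 2027
fixture 0.32 [182.9 142.2] 405
side 55.811406151950074 278.91708159672476 210.07819786028838
[[0.986, -0.167, -0.019], [-0.134, -0.706, -0.695], [0.103, 0.688, -0.718]] [-0.477  0.106  0.984] [ 0.38300466 -0.68190939  0.77134969]
bar 0.9 [218.8 273.7] 1262
bar 0.85 [301.  154.5] 731
vblocks 0.61 [302.1 167.1] 429
vblocks 0.5 [391.1 376.8] 1141
vblocks 0.41 [268.4 226.1] 392
fixture 0.58 [205.  395.6] 4312
fixture 0.57 [334.5 281.4] 3126
wrist 65.70646984690485 282.16534557999745 218.37555083703626
[[1.0, 0.0, 0.001, -0.0], [-0.0, 0.966, 0.259, -0.066], [-0.001, -0.259, 0.966, 0.032], [0.0, 0.0, 0.0, 1.0]]
bar 0.96 [ 41.7 286.1] 1841
bar 0.94 [217.3  30.5] 2429
vblocks 0.58 [241.8  34. ] 1010
fixture 0.8 [225.7 329.8] 4334
fixture 0.68 [ 99.6 408.9] 467
{'time': 0.6, 'qpos': array([-1.49981294e-01,  2.86289101e-01,  1.57668691e+00, -1.28627140e-05,
        1.27860548e+00, -1.50033251e-01]), 'dq': array([-2.59038235e-04, -6.53246545e-04, -2.92286165e-05, -1.61730254e-03,
        1.99058434e-04,  8.49514352e-04]), 'joint_efforts': array([-1.69202900e-05, -4.05661762e+01, -2.92741102e+01, -1.39477174e-04,
        6.29361857e-04,  8.39755955e-06]), 'eef_pos': array([6.74988322e-01, 4.30388303e-05, 4.04739239e-01]), 'tcp_rot': array([1.00000000e+00, 2.78310178e-05, 4.59769234e-06, 6.92363098e-06]), 'contact_force': array([-0.57435738, -0.76159107,  0.0288259 ]), 'wrist_torque': array([-0.01345535,  0.03302349, -0.01160966]), 'opening': 0.9991637829015211}
```

View pics/scene0.png

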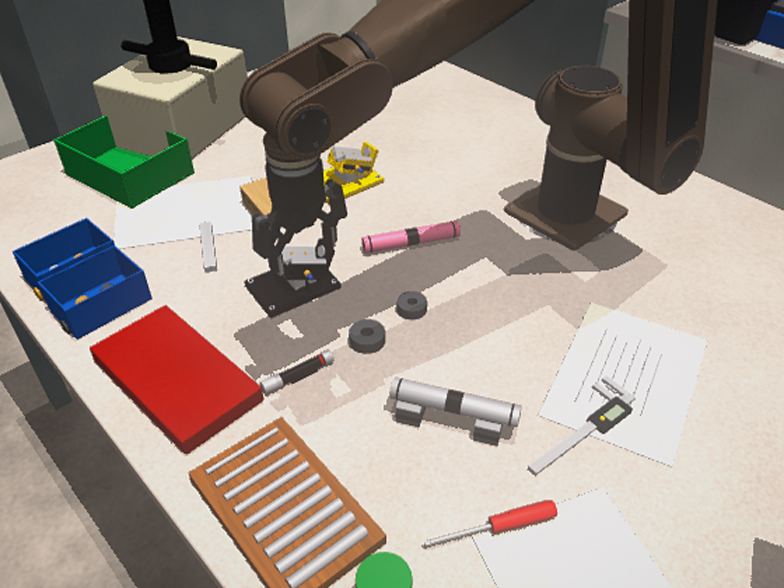

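View pics/side0.png

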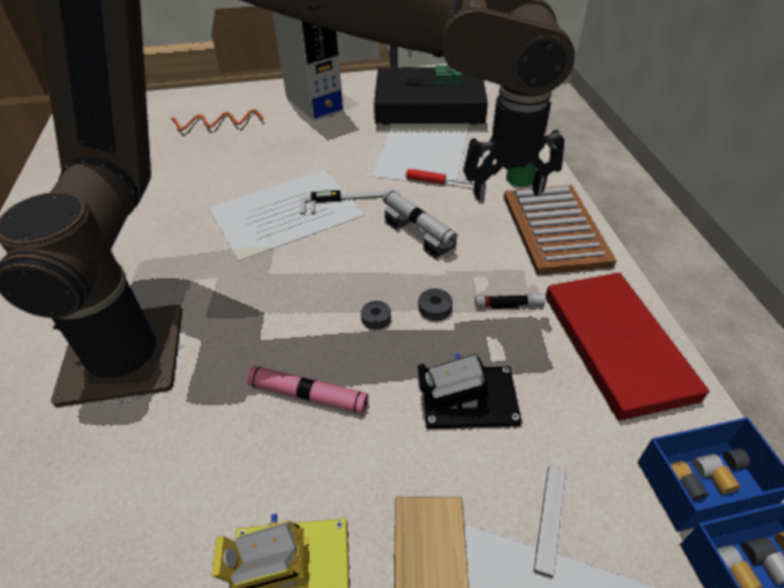

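View pics/wrist0.png

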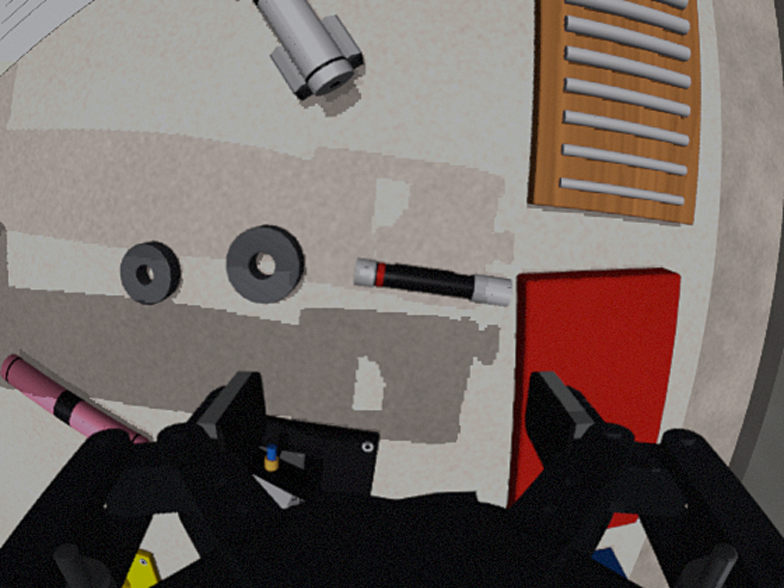

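Run:
```python
from h import *
for n,box in [('scene',(140,250,150,260)),('side',(280,390,230,320))]:
    c=cam(n); im=c['img'][box[2]:box[3],box[0]:box[1],::-1]
    cv2.imwrite(f'pics/z_{n}.png',cv2.resize(im,None,fx=6,fy=6,interpolation=cv2.INTER_CUBIC)[:600])
    for r in spotter.trace(n,'bar'):
        m=r['region'].astype(np.uint8); pts=np.argwhere(m)[:,::-1].astype(np.float32)
        rect=cv2.minAreaRect(pts); box_=cv2.boxPoints(rect)
        mu=pts.mean(0); u,s,vt=np.linalg.svd(pts-mu,full_matrices=False); p=(pts-mu)@vt[0]
        e=[mu+vt[0]*p.min(),mu+vt[0]*p.max()]
        print(n,r['confidence'],rect,[np.round(onz(c,x,0.044),3) for x in e],onz(c,rect[0],0.044))
```

```text
scene 0.65 ((293.4936218261719, 168.46360778808594), (11.623359680175781, 70.55281066894531), 80.07376098632812) [array([ 0.253, -0.074,  0.044]), array([ 0.431, -0.163,  0.044])] [ 0.34305797 -0.11943804  0.044     ]
scene 0.64 ((324.47149658203125, 286.4253234863281), (95.25273895263672, 18.261577606201172), 12.804265975952148) [array([0.633, 0.139, 0.044]), array([0.528, 0.315, 0.044])] [0.57914641 0.22881922 0.044     ]
side 0.89 ((299.11199951171875, 155.5496368408203), (61.27259063720703, 12.206461906433105), 35.21759033203125) [array([0.524, 0.324, 0.044]), array([0.636, 0.133, 0.044])] [0.58270926 0.22358539 0.044     ]
side 0.89 ((218.8344268798828, 277.72247314453125), (86.95423889160156, 15.575408935546875), 12.90740966796875) [array([ 0.23 , -0.12 ,  0.044]), array([ 0.41 , -0.208,  0.044])] [ 0.32242994 -0.16489111  0.044     ]
side 0.56 ((310.5, 217.5), (25.0, 25.0), 90.0) [array([ 0.531, -0.007,  0.044]), array([ 0.587, -0.043,  0.044])] [ 0.56033005 -0.02555404  0.044     ]
```

View pics/z_scene.png

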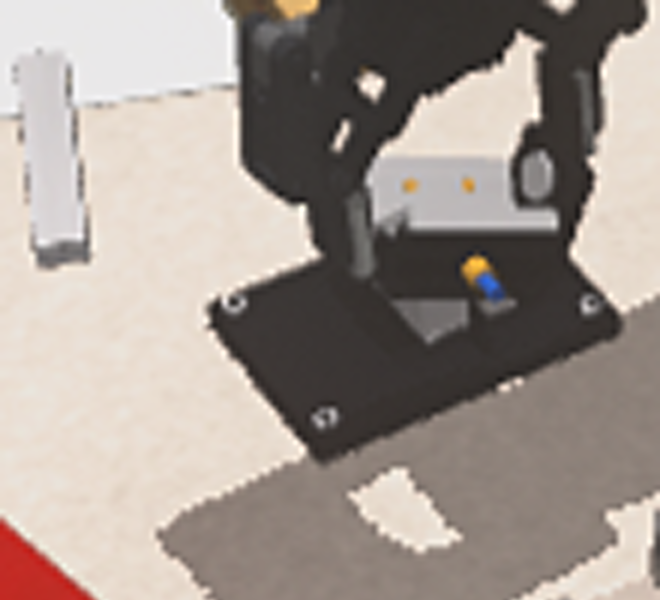

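View pics/z_side.png

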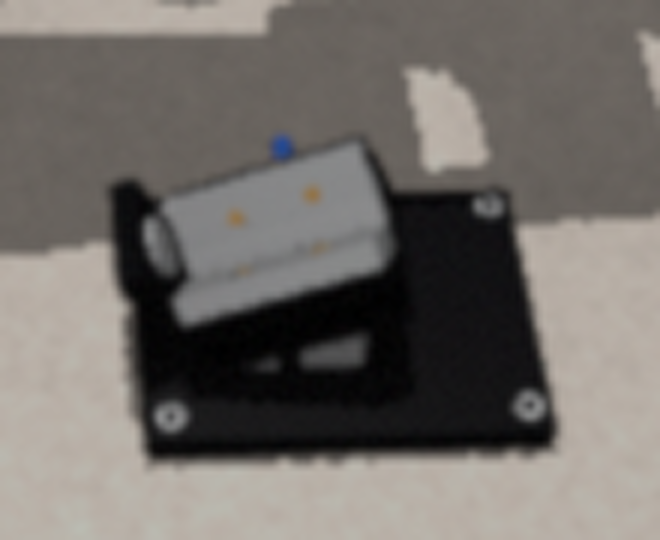

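Run:
```python
from h import *
c=cam('side')
for p in [(172,416),(530,405),(488,205)]: print('side screw',onz(c,(280+p[0]/6,230+p[1]/6),0.015))
for p in [(150,440),(552,432),(508,192)]: print('side corner',onz(c,(280+p[0]/6,230+p[1]/6),0.014))
c=cam('scene')
for p in [(235,302),(325,418),(592,305)]: print('scene screw',onz(c,(140+p[0]/6,150+p[1]/6),0.015))
for p in [(212,300),(322,454),(622,318)]: print('scene corner',onz(c,(140+p[0]/6,150+p[1]/6),0.014))
```

```text
side screw [ 0.50948879 -0.23617373  0.015     ]
side screw [ 0.63811147 -0.25495636  0.015     ]
side screw [ 0.6507576  -0.16657319  0.015     ]
side corner [ 0.49970424 -0.24381877  0.014     ]
side corner [ 0.64262516 -0.26648465  0.014     ]
side corner [ 0.66070197 -0.16130451  0.014     ]
scene screw [ 0.63501133 -0.25056048  0.015     ]
scene screw [ 0.64902424 -0.16187923  0.015     ]
scene screw [ 0.52004078 -0.14248046  0.015     ]
scene corner [ 0.6412092 -0.2596285  0.014    ]
scene corner [ 0.66216228 -0.14549883  0.014     ]
scene corner [ 0.51509324 -0.12771109  0.014     ]
```

>>> apply_moves(
  steps=[
    {"tx": -95, "ty": -227, "tz": 50, "wz": -0.534},
    {"tx": -95, "ty": -227, "tz": 50, "wz": -0.534},
    {"tx": -95, "ty": -227, "tz": 50, "wz": -0.534},
    {"tx": -95, "ty": -227, "tz": 50, "wz": -0.534},
    {"tx": -95, "ty": -227, "tz": 50, "wz": -0.534},
    {"tx": -95, "ty": -227, "tz": 50, "wz": -0.534},
    {"tx": -95, "ty": -227, "tz": 50, "wz": -0.534},
    {"tx": -95, "ty": -227, "tz": 50, "wz": -0.534},
    {"tx": -95, "ty": -227, "tz": 50, "wz": -0.534},
  ],
  hand=1,
)

```text
$.steps[0]: bad value
```

```bash
cat >> h.py <<'E'
from scipy.spatial.transform import Rotation as Ro
def wuv2ray(c,uv,st):
    f=foc(c); d=np.array([uv[0]-c['cx'],uv[1]-c['cy']]); r=np.hypot(*d); th=r/f
    v=np.array([d[0]/r*np.sin(th),d[1]/r*np.sin(th),np.cos(th)]); T=np.array(c['tool_from_camera'])
    R=Ro.from_quat(st['tcp_rot']).as_matrix()
    return R@T[:3,3]+st['eef_pos'], R@T[:3,:3]@v
def wproj(c,X,st):
    T=np.array(c['tool_from_camera']);R=Ro.from_quat(st['tcp_rot']).as_matrix()
    p=R.T@(np.array(X)-st['eef_pos']); p=T[:3,:3].T@(p-T[:3,3]); f=foc(c)
    th=np.arctan2(np.hypot(p[0],p[1]),p[2]); a=np.arctan2(p[1],p[0]); return np.array([c['cx']+f*th*np.cos(a),c['cy']+f*th*np.sin(a)])
def wonz(c,uv,z,st):
    o,d=wuv2ray(c,uv,st); return o+d*(z-o[2])/d[2]
E
python3 - <<'E'
from h import *
st=readout.get_state(); c=cam('wrist','w1.png'); print(st['eef_pos'],st['tcp_rot'],st['qpos'],st['time'])
for n in ['scene','side']:
    k=cam(n,n+'1.png')
    for r in spotter.trace(n,'fixture'): print(n,r['confidence'],r['uv'])
E
```

```text
[6.74988676e-01 3.47204094e-05 4.04749972e-01] [ 1.00000000e+00 -5.11647982e-06  2.30076885e-05 -1.71724297e-05] [-1.49999583e-01  2.86276006e-01  1.57668323e+00  4.26430044e-05
  1.27859305e+00 -1.50001633e-01] 0.9
scene 0.95 [209.2, 202.5]
scene 0.69 [219.8, 186.3]
scene 0.58 [254.1, 118.7]
side 0.75 [335.4, 284.0]
side 0.69 [205.7, 398.1]
side 0.45 [393.5, 378.7]
```

View pics/w1.png

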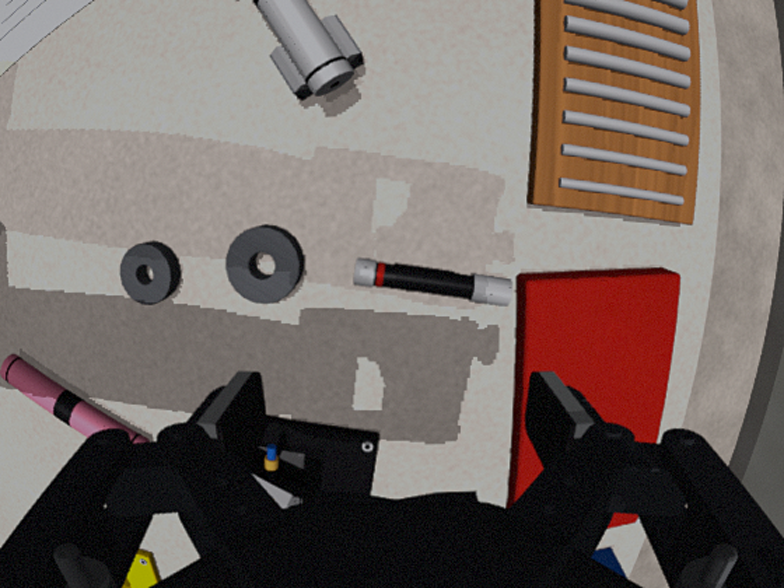

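View pics/scene1.png

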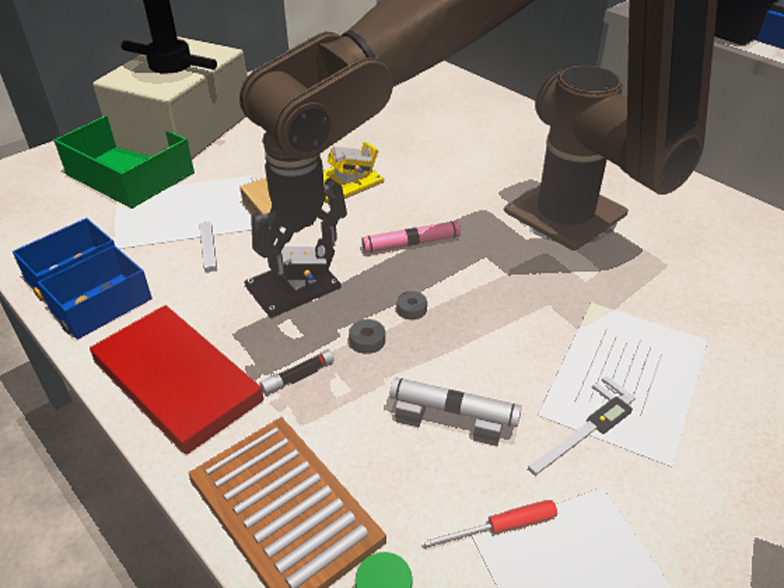

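>>> apply_moves(
  steps=[
    {"tx": -15, "ty": -35, "tz": 0, "wx": 0, "wy": 0, "wz": -0.1},
  ],
  hand=1,
)

```text
time: 1.25
eef_pos: [0.6609, 0.0323, 0.4046]
tcp_rot: [0.999, 0.049, 0.001, 0.001]
contact_force: [0.2, 0.9, 0.1]
opening: 1.0
```

>>> apply_moves(
  steps=[
    {"tx": -61, "ty": -202, "tz": 50, "wx": 0, "wy": 0, "wz": -0.434},
    {"tx": -61, "ty": -202, "tz": 50, "wx": 0, "wy": 0, "wz": -0.434},
    {"tx": -61, "ty": -202, "tz": 50, "wx": 0, "wy": 0, "wz": -0.434},
    {"tx": -61, "ty": -202, "tz": 50, "wx": 0, "wy": 0, "wz": -0.434},
    {"tx": -61, "ty": -202, "tz": 50, "wx": 0, "wy": 0, "wz": -0.434},
    {"tx": -61, "ty": -202, "tz": 50, "wx": 0, "wy": 0, "wz": -0.434},
    {"tx": -61, "ty": -202, "tz": 50, "wx": 0, "wy": 0, "wz": -0.434},
    {"tx": -61, "ty": -202, "tz": 50, "wx": 0, "wy": 0, "wz": -0.434},
  ],
)

```text
time: 2.05
eef_pos: [0.5801, 0.2286, 0.3555]
tcp_rot: [0.965, 0.263, 0.001, 0.0]
contact_force: [0.5, -0.1, 0.3]
opening: 1.002
```

Run:
```python
from h import *
st=readout.get_state(); c=cam('wrist','w2.png'); print(st['eef_pos'],st['tcp_rot'],st['qpos'],st['time'])
for n in ['scene','side']:
    k=cam(n,n+'2.png')
    box={'scene':(140,250,150,250),'side':(270,400,220,310)}[n]; im=k['img'][box[2]:box[3],box[0]:box[1],::-1]
    cv2.imwrite(f'pics/zz_{n}.png',cv2.resize(im,None,fx=6,fy=6,interpolation=cv2.INTER_CUBIC))
```

```text
[0.5801172  0.22858314 0.35554318] [9.64798137e-01 2.62990198e-01 7.81287030e-04 3.15070674e-04] [ 2.12879947e-01  2.17676551e-01  1.75213230e+00 -5.93050586e-04
  1.17018998e+00 -3.19129802e-01] 2.05
```

View pics/w2.png

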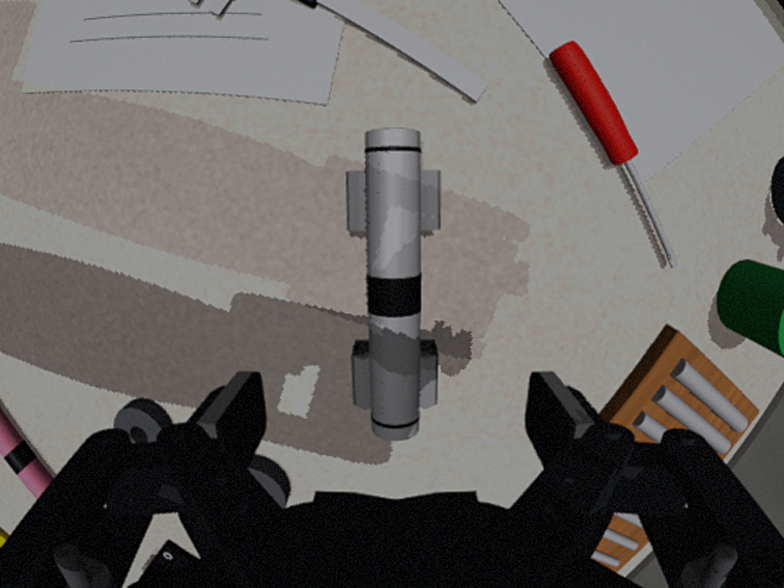

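View pics/zz_scene.png

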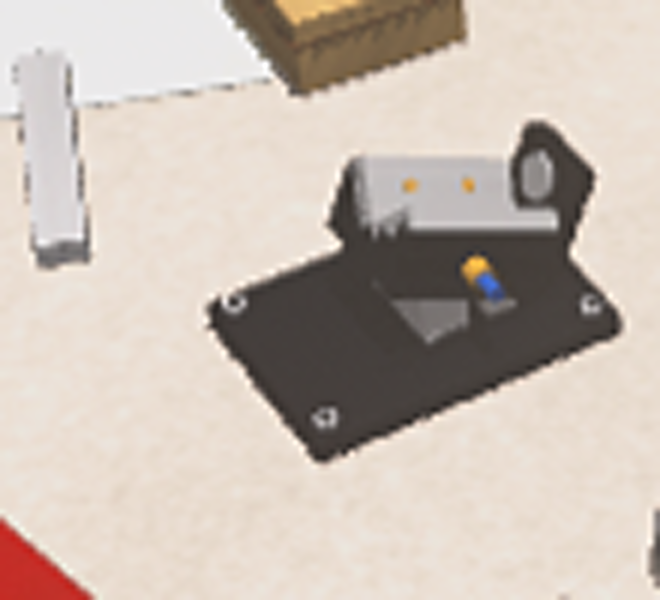

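View pics/zz_side.png

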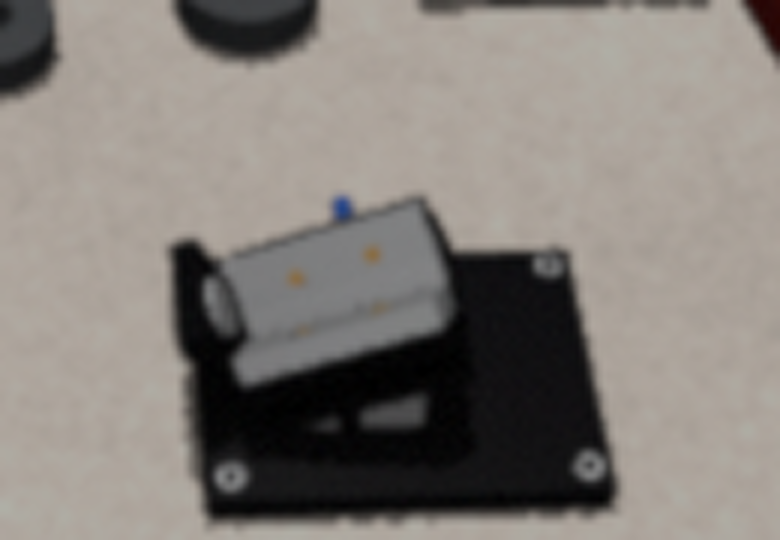

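Run:
```python
from h import *
st=readout.get_state(); c=cam('wrist')
R=Ro.from_quat(st['tcp_rot']).as_matrix()
for uv in [(394,276),(394,296),(394,316),(393,128),(395.5,430)]:
  for z in (.044,.059):
    X=wonz(c,np.array(uv)/1.4,z,st); print(uv,z,X.round(4),'tool',(R.T@(X-st['eef_pos'])).round(4))
s=cam('scene'); d=cam('side')
def tri(a,b):
    o1,d1=ray(s,a);o2,d2=ray(d,b);d1/=np.linalg.norm(d1);d2/=np.linalg.norm(d2)
    k=np.linalg.lstsq(np.stack([d1,-d2],1),o2-o1,rcond=None)[0]; p,q=o1+k[0]*d1,o2+k[1]*d2
    return (p+q)/2, np.linalg.norm(p-q)
S=lambda x,y:(140+x/6,150+y/6); D=lambda x,y:(270+x/6,220+y/6)
print('disc',tri(S(537,175),D(222,303)))
print('hole up',tri(S(410,186),D(372,255)),'hole low',tri(S(468,186),D(296,279)))
for n,a,b in [('scrB',S(235,302),D(590,466)),('scrC',S(325,418),D(548,265))]: print(n,tri(a,b))
print('A',onz(d,D(231,476),.0145),'D',onz(s,S(592,305),.0145))
print('Bside',onz(d,D(590,466),.0145),'Bsc',onz(s,S(235,302),.0145))
```

```text
(394, 276) 0.044 [0.5749 0.2374 0.044 ] tool [-2.000e-04 -1.030e-02  3.113e-01]
(394, 276) 0.059 [0.5734 0.24   0.059 ] tool [-2.000e-04 -1.330e-02  2.963e-01]
(394, 296) 0.044 [0.5814 0.2263 0.044 ] tool [-2.000e-04  2.600e-03  3.113e-01]
(394, 296) 0.059 [0.5795 0.2295 0.059 ] tool [-2.000e-04 -1.100e-03  2.963e-01]
(394, 316) 0.044 [0.5881 0.2149 0.044 ] tool [-2.000e-04  1.570e-02  3.113e-01]
(394, 316) 0.059 [0.5859 0.2187 0.059 ] tool [-2.000e-04  1.130e-02  2.963e-01]
(393, 128) 0.044 [0.5278 0.3162 0.044 ] tool [-0.0008 -0.1021  0.3112]
(393, 128) 0.059 [0.5288 0.3146 0.059 ] tool [-0.0008 -0.1002  0.2962]
(395.5, 430) 0.044 [0.6316 0.1431 0.044 ] tool [0.0008 0.0997 0.3113]
(395.5, 430) 0.059 [0.627  0.1507 0.059 ] tool [0.0008 0.0908 0.2963]
disc (array([ 0.51313106, -0.18878265,  0.05662245]), np.float64(0.003667820541670768))
hole up (array([ 0.56980349, -0.1954505 ,  0.07859132]), np.float64(0.004430433648912829)) hole low (array([ 0.5431427 , -0.19196295,  0.06612947]), np.float64(0.0038562745523099827))
scrB (array([ 0.63630963, -0.25337817,  0.01350892]), np.float64(0.004897849080573935))
scrC (array([ 0.64974302, -0.16445479,  0.01322241]), np.float64(0.003754755807837994))
A [ 0.50921579 -0.23581413  0.0145    ] D [ 0.51970288 -0.1429494   0.0145    ]
Bside [ 0.63814647 -0.25507291  0.0145    ] Bsc [ 0.63473762 -0.25108977  0.0145    ]
```

>>> apply_moves(
  steps=[
    {"tx": -260, "ty": 402, "tz": 0, "wx": 0, "wy": 0, "wz": 0.534},
    {"tx": -260, "ty": 402, "tz": 0, "wx": 0, "wy": 0, "wz": 0.534},
    {"tx": -260, "ty": 402, "tz": 0, "wx": 0, "wy": 0, "wz": 0.534},
    {"tx": -260, "ty": 402, "tz": 0, "wx": 0, "wy": 0, "wz": 0.534},
    {"tx": -260, "ty": 402, "tz": 0, "wx": 0, "wy": 0, "wz": 0.534},
    {"tx": -260, "ty": 402, "tz": 0, "wx": 0, "wy": 0, "wz": 0.534},
    {"tx": -260, "ty": 402, "tz": 0, "wx": 0, "wy": 0, "wz": 0.534},
    {"tx": -260, "ty": 402, "tz": 0, "wx": 0, "wy": 0, "wz": 0.534},
    {"tx": -260, "ty": 402, "tz": 0, "wx": 0, "wy": 0, "wz": 0.534},
    {"tx": -260, "ty": 402, "tz": 0, "wx": 0, "wy": 0, "wz": 0.534},
    {"tx": -260, "ty": 402, "tz": 0, "wx": 0, "wy": 0, "wz": 0.534},
    {"tx": -260, "ty": 402, "tz": 0, "wx": 0, "wy": 0, "wz": 0.534},
  ],
)

```text
time: 3.55
eef_pos: [0.5597, -0.2492, 0.3545]
tcp_rot: [1.0, -0.001, -0.0, -0.0]
contact_force: [-0.2, -0.3, -0.4]
opening: 0.995
```

Run:
```python
from h import *
st=readout.get_state(); c=cam('wrist','w3.png'); print(st['eef_pos'],st['tcp_rot'],st['qpos'],st['time'])
np.save('st3.npy',st,allow_pickle=True); np.save('c3.npy',c,allow_pickle=True)
im=c['img'][:,:,::-1]
cv2.imwrite('pics/w3z.png',cv2.resize(im[90:290,150:410],None,fx=3,fy=3,interpolation=cv2.INTER_CUBIC))
```

```text
[ 0.55965747 -0.24917832  0.35454298] [ 9.99999476e-01 -9.56398473e-04 -1.37783750e-04 -3.37285457e-04] [-5.84390420e-01  1.95770290e-01  1.77980534e+00  4.47205382e-04
  1.16661866e+00 -5.82653616e-01] 3.55
```

View pics/w3.png

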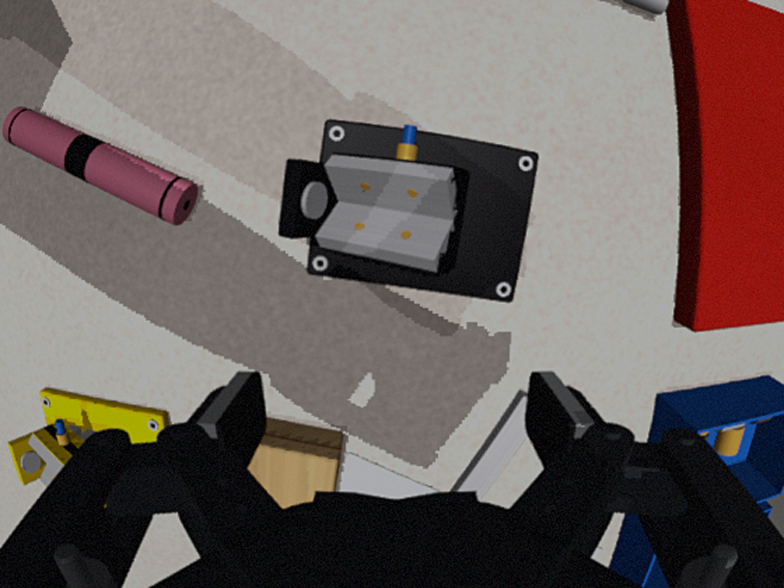

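View pics/w3z.png

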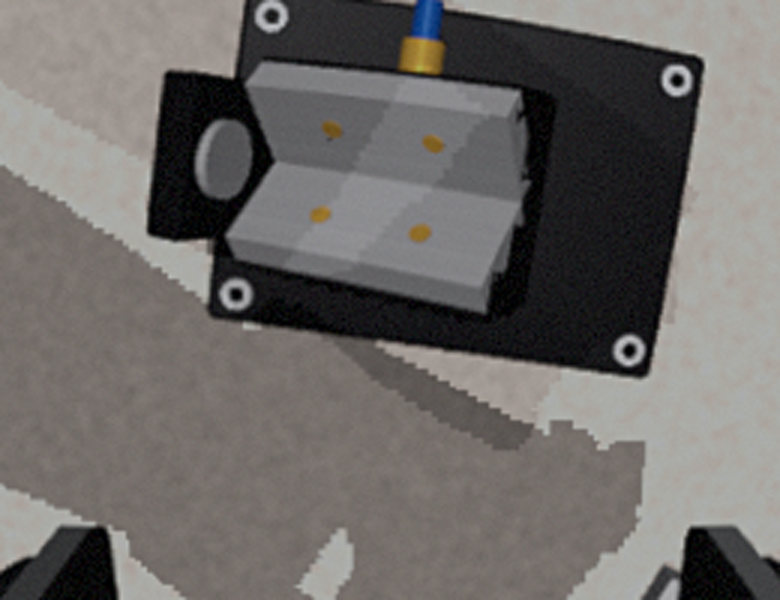

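```bash
cat > fit.py <<'E'
from h import *
from scipy.optimize import least_squares
st=np.load('st3.npy',allow_pickle=True).item(); c=np.load('c3.npy',allow_pickle=True).item()
P=lambda x,y:np.array([150+x/3,90+y/3])
a=np.radians(25); Rs=np.array([[np.cos(a),0,-np.sin(a)],[0,1,0],[np.sin(a),0,np.cos(a)]])
scr={(-1,1):P(271,16),(1,1):P(677,80),(-1,-1):P(236,294),(1,-1):P(629,350)}
def model(p):
    cx,cy,yaw,x0,h,xl,sx,sy=p
    F=Ro.from_euler('z',yaw).as_matrix(); o=np.array([cx,cy,0])
    W=lambda q:o+F@np.array(q)
    Rr=lambda q:o+F@(np.array([x0,0,h])+Rs@np.array(q))
    return W,Rr
def res(p):
    W,Rr=model(p); xl,sx,sy=p[5:]
    r=[]
    for (i,j),uv in scr.items(): r+=list(wproj(c,W([i*sx,j*sy,.014]),st)-uv)
    for q,uv in [((0,0,0),P(225,158)),((xl,21,-3),P(247,85)),((xl,-21,-3),P(228,236)),((.076,21,-3/1e3),P(520,118)),((.076,-21,-3),P(488,287)),((xl,0,-24),P(272,162))]:
        q=np.array(q,float); q[1]*=1e-3; 
        if abs(q[2])>.5: q[2]*=1e-3
        r+=list(wproj(c,Rr(q),st)-uv)
    return np.array(r)
p0=[.579,-.199,-.146,-.06,.06,.0,.065,.045]
s=least_squares(res,p0,loss='soft_l1')
if __name__=='__main__':
    print(s.x.round(4)); print(res(s.x).reshape(-1,2).round(1).tolist())
    W,Rr=model(s.x); print('rest',Rr([0,0,0]),'vtop',Rr([.076,0,0]),'centre',Rr([.1,0,0]))
E
python3 fit.py
```

```text
[ 5.787e-01 -1.995e-01 -1.451e-01 -6.420e-02  6.350e-02  1.000e-04
  6.520e-02  4.500e-02]
[[0.2, -0.4], [-0.0, -0.1], [-0.1, -0.3], [0.1, -0.2], [1.4, 0.7], [-0.4, -0.6], [-0.5, 0.2], [-1.4, -0.3], [0.0, 1.3], [1.5, -0.0]]
rest [ 0.51517811 -0.19024824  0.06346573] vtop [ 0.58333352 -0.20020867  0.09558472] centre [ 0.60485629 -0.20335407  0.10572756]
```

Run:
```python
from fit import *
W,Rr=model(s.x)
for n,box in [('scene',(140,250,150,250)),('side',(270,400,220,310))]:
    k=cam(n); im=cv2.resize(k['img'][box[2]:box[3],box[0]:box[1],::-1],None,fx=6,fy=6,interpolation=cv2.INTER_CUBIC)
    T=lambda X:tuple(int(v) for v in (proj(k,X)-[box[0],box[2]]+.5)*6)
    for y,z in [(.021,-.003),(-.021,-.003),(0,-.024)]:
        cv2.line(im,T(Rr([0,y,z])),T(Rr([.076,y,z])),(0,255,0),1)
    cv2.circle(im,T(Rr([0,0,0])),4,(0,0,255),1)
    for i in (-1,1):
        for j in (-1,1): cv2.circle(im,T(W([i*.065,j*.045,.014])),8,(255,0,255),1)
    cv2.imwrite(f'pics/ov_{n}.png',im)
```

```text
(no output)
```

View pics/ov_scene.png

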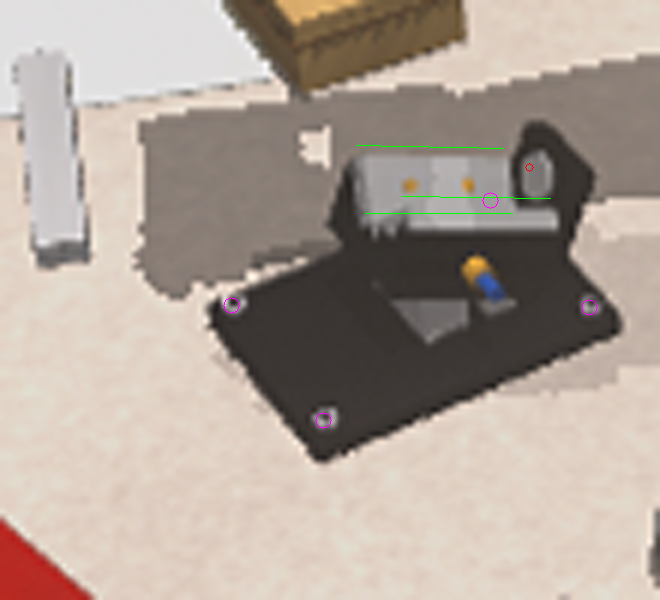

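View pics/ov_side.png

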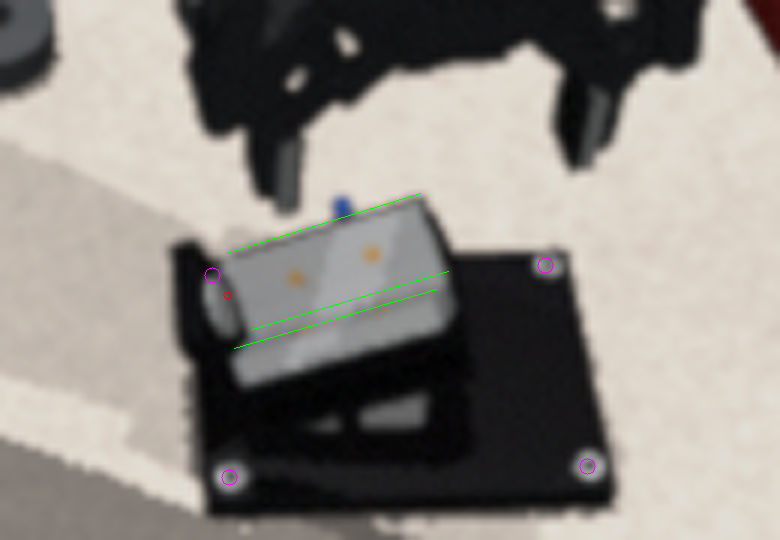

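```bash
cat > fit2.py <<'E'
from fit import *
ks=imaging.read_camera('scene'); kd=imaging.read_camera('side')
S=lambda x,y:np.array((140+x/6,150+y/6)); D=lambda x,y:np.array((270+x/6,220+y/6))
def line(k,A,B,u,v):  # distance of observed points from projected line A-B
    a=proj(k,A);b=proj(k,B);n=np.array([-(b-a)[1],(b-a)[0]]);n/=np.linalg.norm(n)
    return [n@(u-a),n@(v-a)]
def wline(A,B,u,v):
    a=wproj(c,A,st);b=wproj(c,B,st);n=np.array([-(b-a)[1],(b-a)[0]]);n/=np.linalg.norm(n)
    return [n@(u-a),n@(v-a)]
def res2(p):
    cx,cy,yaw,x0,h,xl,sx,sy,hw,ez=p
    W,Rr=model(p[:8]); r=[]
    for (i,j),uv in scr.items(): r+=list(wproj(c,W([i*sx,j*sy,.014]),st)-uv)
    F0,F1=Rr([0,hw,ez]),Rr([.076,hw,ez]); N0,N1=Rr([0,-hw,ez]),Rr([.076,-hw,ez])
    r+=wline(F0,F1,P(247,85),P(520,118))+wline(N0,N1,P(228,236),P(488,287))
    V0,V1=Rr([0,0,-.024]),Rr([.076,0,-.024])
    r+=wline(V0,V1,P(272,162),P(400,177))
    r+=line(kd,F0,F1,D(240,256),D(400,207))+line(kd,N0,N1,D(245,345),D(440,293))
    r+=line(ks,N0,N1,S(380,157),S(500,160))+line(ks,F0,F1,S(400,210),S(540,210))
    # ends
    r+=list((wproj(c,Rr([.076,-hw,ez]),st)-P(488,287)))+list((wproj(c,Rr([.076,hw,ez]),st)-P(520,118)))
    r+=[(ez+.003)/.001,(hw-.021)/.001]
    return np.array(r)
s2=least_squares(res2,list(s.x)+[.021,-.003],x_scale=[1e-3]*10)
p=s2.x
if __name__=='__main__':
    print(p.round(4)); print(res2(p).round(1).tolist())
    W,Rr=model(p[:8]); print('rest',Rr([0,0,0]),'centre',Rr([.1,0,0]))
E
python3 fit2.py
```

```text
[ 5.7870e-01 -1.9950e-01 -1.4370e-01 -6.3000e-02  5.7100e-02  4.4857e+00
  6.5200e-02  4.5000e-02  2.1100e-02 -3.0000e-03]
[0.1, -0.3, -0.1, -0.2, -0.0, -0.3, 0.1, -0.3, 0.3, -0.1, 0.7, -0.0, 0.7, -1.4, -0.0, -0.0, -1.2, -0.4, -0.2, -0.4, -0.6, -0.5, 0.8, 0.2, -0.9, -0.0, 0.0, 0.1]
rest [ 0.51636664 -0.19050719  0.05708286] centre [ 0.60606321 -0.20348653  0.09934469]
```

>>> apply_moves(
  steps=[
    {"tx": 19, "ty": -479, "tz": 0, "wx": 0, "wy": 0, "wz": -0.544},
    {"tx": 19, "ty": -479, "tz": 0, "wx": 0, "wy": 0, "wz": -0.544},
    {"tx": 19, "ty": -479, "tz": 0, "wx": 0, "wy": 0, "wz": -0.544},
    {"tx": 19, "ty": -479, "tz": 0, "wx": 0, "wy": 0, "wz": -0.544},
    {"tx": 19, "ty": -479, "tz": 0, "wx": 0, "wy": 0, "wz": -0.544},
    {"tx": 19, "ty": -479, "tz": 0, "wx": 0, "wy": 0, "wz": -0.544},
    {"tx": 19, "ty": -479, "tz": 0, "wx": 0, "wy": 0, "wz": -0.544},
    {"tx": 19, "ty": -479, "tz": 0, "wx": 0, "wy": 0, "wz": -0.544},
    {"tx": 19, "ty": -479, "tz": 0, "wx": 0, "wy": 0, "wz": -0.544},
    {"tx": 19, "ty": -479, "tz": 0, "wx": 0, "wy": 0, "wz": -0.544},
    {"tx": 19, "ty": -479, "tz": 0, "wx": 0, "wy": 0, "wz": -0.544},
    {"tx": 19, "ty": -479, "tz": 0, "wx": 0, "wy": 0, "wz": -0.544},
  ],
)

```text
time: 5.0
eef_pos: [0.5783, 0.2317, 0.3546]
tcp_rot: [0.963, 0.27, -0.0, 0.0]
contact_force: [-0.3, -0.5, 0.4]
opening: 1.002
```

Run:
```python
from h import *
st=readout.get_state(); c=cam('wrist','w4.png'); print(st['eef_pos'],st['tcp_rot'],st['time'])
print(wproj(c,st['eef_pos']+Ro.from_quat(st['tcp_rot']).as_matrix()@[0,0,.294],st)*1.4)
```

```text
[0.5783175  0.23168142 0.35459621] [ 9.62859901e-01  2.70001317e-01 -2.00682721e-04  2.42790048e-04] 5.0
[394.27034347 298.75259855]
```

View pics/w4.png

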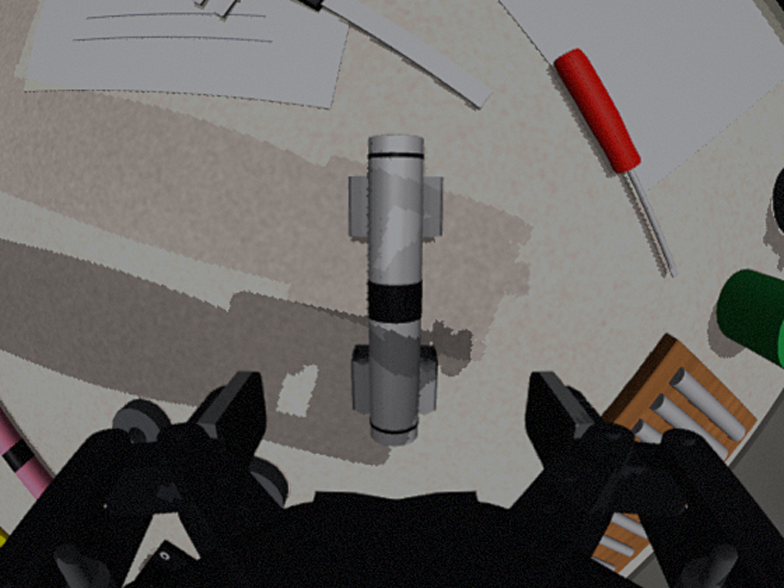

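>>> apply_moves(
  steps=[
    {"tx": 0.4, "ty": 2, "tz": 45, "wx": 0, "wy": 0, "wz": 0.003},
    {"tx": 0.4, "ty": 2, "tz": 90, "wx": 0, "wy": 0, "wz": 0.003},
    {"tx": 0.4, "ty": 2, "tz": 130, "wx": 0, "wy": 0, "wz": 0.003},
    {"tx": 0.4, "ty": 2, "tz": 150, "wx": 0, "wy": 0, "wz": 0.003},
    {"tx": 0.4, "ty": 2, "tz": 156, "wx": 0, "wy": 0, "wz": 0.003},
    {"tx": 0.4, "ty": 2, "tz": 156, "wx": 0, "wy": 0, "wz": 0.003},
  ],
)

```text
time: 5.65
eef_pos: [0.5803, 0.2279, 0.1982]
tcp_rot: [0.964, 0.266, -0.001, 0.0]
contact_force: [0.8, -0.4, -0.3]
opening: 0.999
```

>>> apply_moves(
  steps=[
    {"tx": 0, "ty": 0, "tz": 0, "wx": 0, "wy": 0, "wz": 0},
    {"tx": 0, "ty": 0, "tz": 0, "wx": 0, "wy": 0, "wz": 0},
    {"tx": 0, "ty": 0, "tz": 0, "wx": 0, "wy": 0, "wz": 0},
    {"tx": 0, "ty": 0, "tz": 0, "wx": 0, "wy": 0, "wz": 0},
    {"tx": 0, "ty": 0, "tz": 0, "wx": 0, "wy": 0, "wz": 0},
    {"tx": 0, "ty": 0, "tz": 0, "wx": 0, "wy": 0, "wz": 0},
    {"tx": 0, "ty": 0, "tz": 0, "wx": 0, "wy": 0, "wz": 0},
    {"tx": 0, "ty": 0, "tz": 0, "wx": 0, "wy": 0, "wz": 0},
  ],
  hand=0,
  force=80,
)

```text
time: 6.45
eef_pos: [0.5801, 0.2288, 0.2005]
tcp_rot: [0.963, 0.268, -0.002, 0.001]
contact_force: [-5.2, -3.1, 8.5]
opening: 0.373
```

Run:
```python
from h import *
st=readout.get_state(); c=cam('wrist','w5.png'); print(st)
```

```text
{'time': 6.45, 'qpos': array([ 0.21333088,  0.41326457,  1.82272604, -0.00196574,  0.90872146,
       -0.32762035]), 'dq': array([-0.0010136 ,  0.00063632,  0.00188538,  0.00019129, -0.0007384 ,
       -0.00063782]), 'joint_efforts': array([ 8.49667881e-01, -3.57804608e+01, -2.37517905e+01,  4.69129533e-01,
       -1.45621665e+00,  2.99597508e-02]), 'eef_pos': array([0.58011161, 0.22878785, 0.20054446]), 'tcp_rot': array([ 9.63480522e-01,  2.67772761e-01, -1.60138380e-03,  6.83919344e-04]), 'contact_force': array([-5.20181882, -3.1214212 ,  8.50809611]), 'wrist_torque': array([-0.55737841,  0.87828178, -0.00861275]), 'opening': 0.3726028358675707}
```

View pics/w5.png

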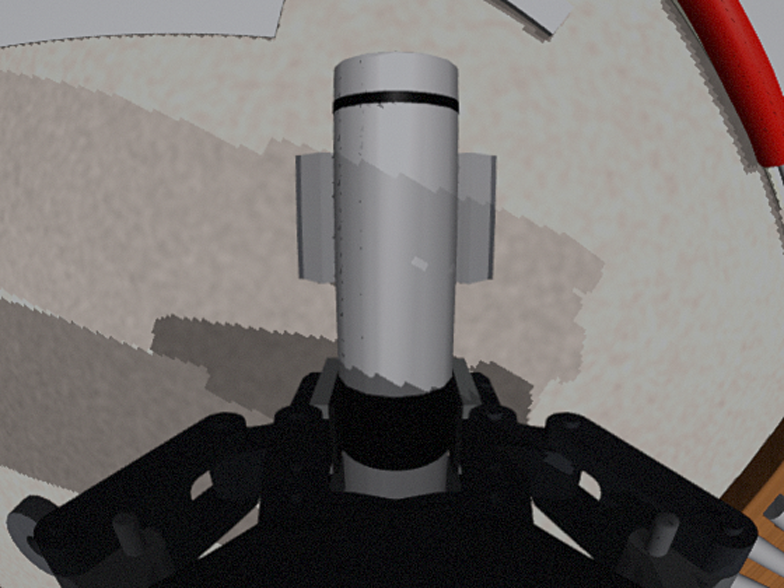

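>>> apply_moves(
  steps=[
    {"tx": 0, "ty": 0, "tz": -15, "wx": 0, "wy": 0, "wz": 0},
    {"tx": 0, "ty": 0, "tz": -40, "wx": 0, "wy": 0, "wz": 0},
    {"tx": 0, "ty": 0, "tz": -70, "wx": 0, "wy": 0, "wz": 0},
    {"tx": 0, "ty": 0, "tz": -100, "wx": 0, "wy": 0, "wz": 0},
    {"tx": 0, "ty": 0, "tz": -100, "wx": 0, "wy": 0, "wz": 0},
    {"tx": 0, "ty": 0, "tz": -100, "wx": 0, "wy": 0, "wz": 0},
    {"tx": 0, "ty": 0, "tz": -100, "wx": 0, "wy": 0, "wz": 0},
    {"tx": 0, "ty": 0, "tz": -100, "wx": 0, "wy": 0, "wz": 0},
  ],
)

```text
time: 7.3
eef_pos: [0.5793, 0.2288, 0.2955]
tcp_rot: [0.964, 0.267, -0.003, -0.0]
contact_force: [-0.3, 0.1, -8.1]
opening: 0.376
```

Run:
```python
from h import *
for _ in range(3):
    st=readout.get_state(); R=Ro.from_quat(st['tcp_rot']).as_matrix(); print(st['contact_force'],st['wrist_torque'],'tool:',R.T@st['contact_force'],R.T@st['wrist_torque']); c=cam('wrist','w6.png')
cam('side','side6.png');print(st['time'],st['eef_pos'],st['opening'])
```

```text
[-0.31001569  0.09087926 -8.12914604] [-0.2070105  -0.20619141 -0.01292417] tool: [-0.17605768 -0.2241056   8.13056975] [-0.28357036  0.07013236  0.01430315]
[-0.191457   -0.27929213 -7.68691252] [-0.17581833 -0.14300555  0.0087292 ] tool: [-0.27410643  0.15171246  7.68798627] [-0.22439417  0.03202337 -0.0077868 ]
[ 0.70417273 -0.04277827 -7.71914851] [-0.26146435 -0.17795306 -0.00950044] tool: [0.60796036 0.40816875 7.71665248] [-0.31573563  0.01790767  0.01055862]
7.4 [0.57978074 0.22891457 0.29651576] 0.3751273065059823
```

View pics/w6.png

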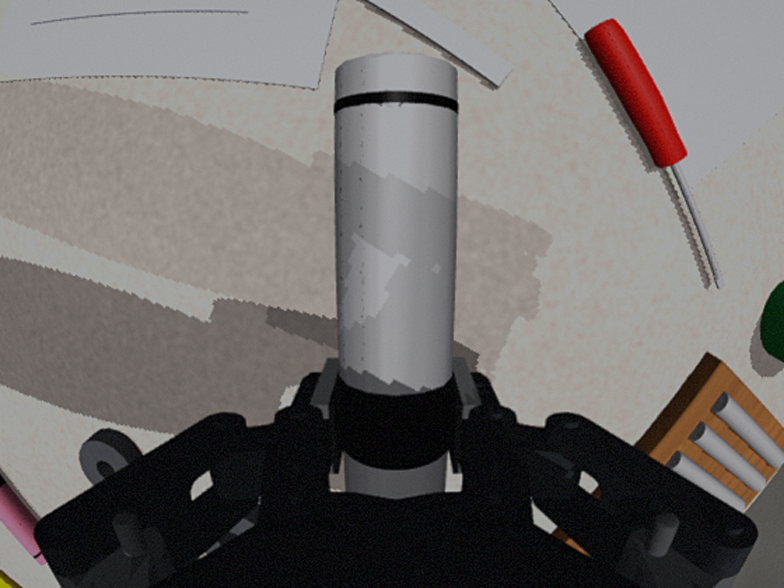

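View pics/side6.png

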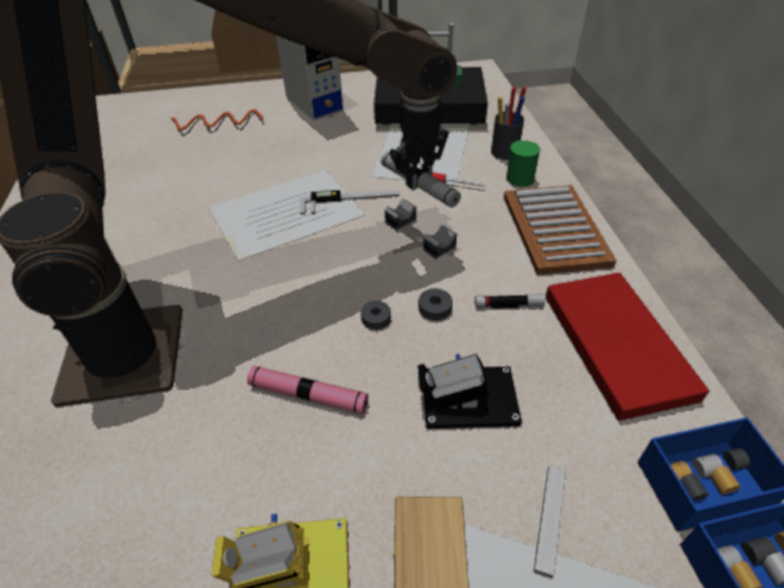

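Run:
```python
from h import *
c=cam('wrist'); 
cv2.imwrite('pics/w7.png',cv2.resize(c['img'][250:370,200:360,::-1],None,fx=5,fy=5,interpolation=cv2.INTER_CUBIC))
T=np.array(c['tool_from_camera']); f=foc(c)
class S(dict): pass
st={'eef_pos':np.zeros(3),'tcp_rot':[0,0,0,1]}
for y in (-.1,-.012,0,.012):
  for zz in (.138,):
    print(y,zz,wproj(c,[0,y,zz],st), wproj(c,[0,y,zz],st)*1.4)
```

```text
-0.1 0.138 [281.53067947  32.97043359] [394.14295126  46.15860702]
-0.012 0.138 [281.5118082  286.46242194] [394.11653148 401.04739072]
0 0.138 [281.52664867 314.24524649] [394.13730813 439.94334509]
0.012 0.138 [281.54299244 339.35782253] [394.16018941 475.10095154]
```

View pics/w7.png

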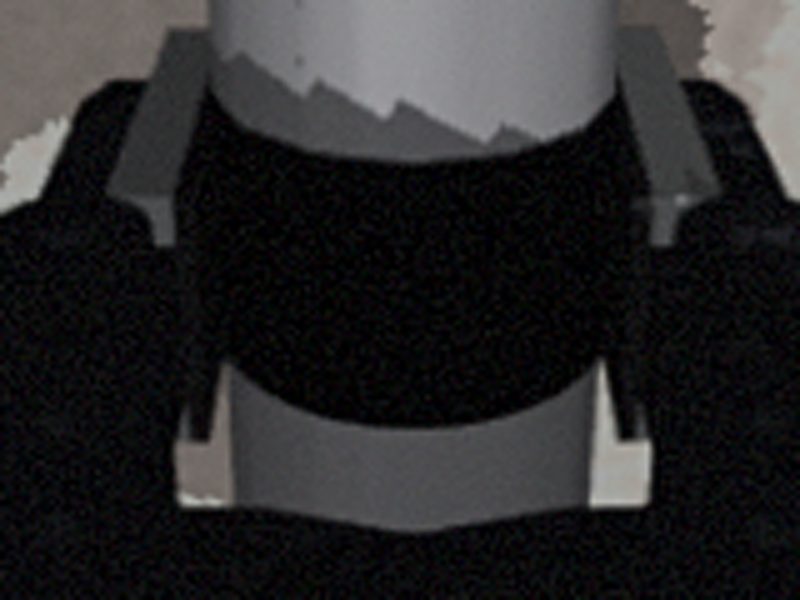

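```bash
cat > goal.py <<'E'
from h import *
yaw=-.1440; a=np.radians(25)
Rr=Ro.from_euler('z',yaw).as_matrix()@np.array([[np.cos(a),0,-np.sin(a)],[0,1,0],[np.sin(a),0,np.cos(a)]])
rest=np.array([.5164,-.1905,.0571]); 
Rt=np.stack([Rr[:,1],Rr[:,0],-Rr[:,2]],1)  # tool axes for goal
off=np.array([0,-.001,.155])  # bar centre in tool
def goal(x,y,z): return rest+Rr@np.array([x,y,z])-Rt@off
def delta(p,R,x,y,z):
    g=goal(x,y,z); return (R.T@(g-p)*1e3).round(1), Ro.from_matrix(R.T@Rt).as_rotvec().round(4)
def rel(st):
    R=Ro.from_quat(st['tcp_rot']).as_matrix(); b=st['eef_pos']+R@off
    return (Rr.T@(b-rest)*1e3).round(1)
E
python3 - <<'E'
from goal import *
st=readout.get_state();R=Ro.from_quat(st['tcp_rot']).as_matrix()
print(np.linalg.det(Rt),st['time'],delta(st['eef_pos'],R,.13,0,.08),goal(.13,0,.08),st['eef_pos'])
E
```

```text
0.9999999999999998 7.55 (array([-255.8,  339. ,  -27.4]), array([-0.4081,  0.1941, -0.8711])) [ 0.53561012 -0.19328554  0.32544532] [0.58022325 0.22901422 0.29790965]
```

>>> apply_moves(
  steps=[
    {"tx": -11, "ty": 14, "tz": -4, "wx": -0.017, "wy": 0.008, "wz": -0.036},
    {"tx": -32, "ty": 42, "tz": -10, "wx": -0.051, "wy": 0.024, "wz": -0.109},
    {"tx": -58, "ty": 77, "tz": -16, "wx": -0.093, "wy": 0.044, "wz": -0.198},
    {"tx": -85, "ty": 113, "tz": -22, "wx": -0.136, "wy": 0.065, "wz": -0.29},
    {"tx": -112, "ty": 148, "tz": -26, "wx": -0.179, "wy": 0.085, "wz": -0.381},
    {"tx": -139, "ty": 184, "tz": -28, "wx": -0.222, "wy": 0.106, "wz": -0.473},
    {"tx": -166, "ty": 220, "tz": -28, "wx": -0.265, "wy": 0.126, "wz": -0.566},
    {"tx": -193, "ty": 256, "tz": -28, "wx": -0.308, "wy": 0.147, "wz": -0.658},
    {"tx": -217, "ty": 287, "tz": -28, "wx": -0.346, "wy": 0.164, "wz": -0.738},
    {"tx": -237, "ty": 314, "tz": -28, "wx": -0.378, "wy": 0.18, "wz": -0.807},
    {"tx": -250, "ty": 331, "tz": -28, "wx": -0.399, "wy": 0.19, "wz": -0.851},
    {"tx": -256, "ty": 339, "tz": -28, "wx": -0.408, "wy": 0.194, "wz": -0.871},
  ],
  force=100,
)

```text
time: 8.75
eef_pos: [0.5348, -0.1956, 0.3267]
tcp_rot: [0.739, 0.638, 0.142, 0.164]
contact_force: [-0.3, 0.4, -7.5]
opening: 0.363
```

Run:
```python
from goal import *
st=readout.get_state();R=Ro.from_quat(st['tcp_rot']).as_matrix()
print(st['time'],rel(st),delta(st['eef_pos'],R,.13,0,.08),st['contact_force'],st['wrist_torque'],st['opening'],st['qpos'])
cam('wrist','w8.png')
for n,box in [('scene',(130,280,120,250)),('side',(260,400,180,310))]:
    k=cam(n); im=cv2.resize(k['img'][box[2]:box[3],box[0]:box[1],::-1],None,fx=4.5,fy=4.5,interpolation=cv2.INTER_CUBIC)
    T=lambda X:tuple(int(v) for v in (proj(k,X)-[box[0],box[2]]+.5)*4.5)
    b=st['eef_pos']+R@off
    cv2.line(im,T(b-R[:,1]*.1),T(b+R[:,1]*.1),(0,0,255),1)
    cv2.imwrite(f'pics/h8_{n}.png',im)
```

```text
8.75 [130.2  -2.4  81.3] (array([ 2.4, -0.1,  1.3]), array([ 0.0005,  0.0001, -0.0016])) [-0.28362941  0.40303668 -7.4873512 ] [ 0.09303418  0.46561871 -0.00064837] 0.3628510526574958 [-0.5514936   0.07342514  1.98537404  0.26468449  0.69518043 -2.14723835]
```

View pics/w8.png

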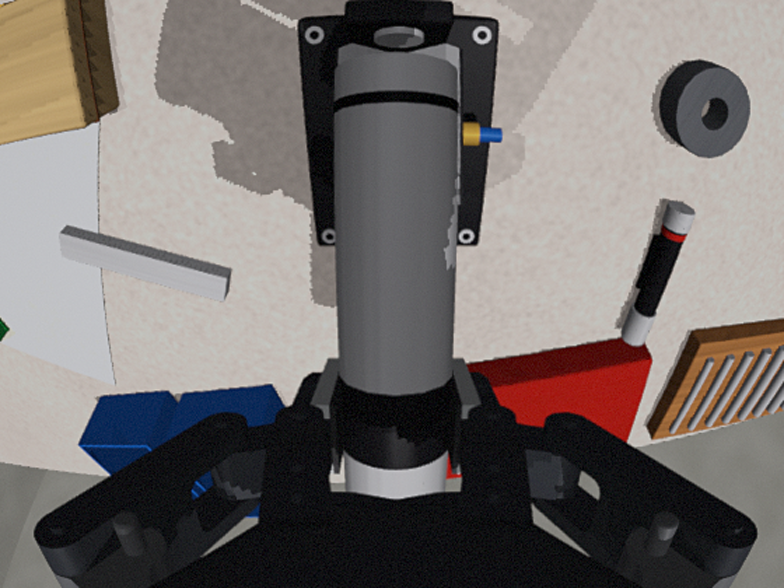

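View pics/h8_scene.png

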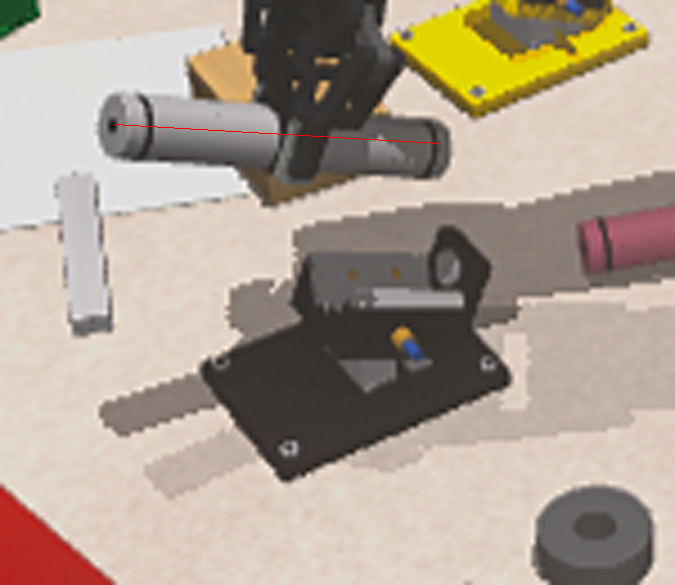

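View pics/h8_side.png

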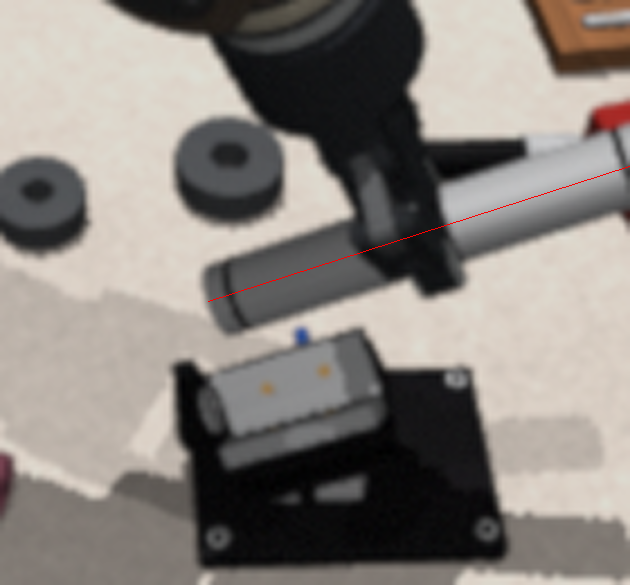

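>>> apply_moves(
  steps=[
    {"tx": 2.4, "ty": -5, "tz": 10, "wx": 0, "wy": 0, "wz": -0.0015},
    {"tx": 2.4, "ty": -14, "tz": 30, "wx": 0, "wy": 0, "wz": -0.0015},
    {"tx": 2.4, "ty": -21, "tz": 50, "wx": 0, "wy": 0, "wz": -0.0015},
    {"tx": 2.4, "ty": -22, "tz": 64, "wx": 0, "wy": 0, "wz": -0.0015},
    {"tx": 2.4, "ty": -22, "tz": 71, "wx": 0, "wy": 0, "wz": -0.0015},
    {"tx": 2.4, "ty": -22, "tz": 71, "wx": 0, "wy": 0, "wz": -0.0015},
    {"tx": 2.4, "ty": -22, "tz": 71, "wx": 0, "wy": 0, "wz": -0.0015},
  ],
)

```text
time: 9.6
eef_pos: [0.5463, -0.192, 0.2535]
tcp_rot: [0.738, 0.639, 0.142, 0.164]
contact_force: [0.2, 0.1, -7.8]
opening: 0.369
```

```bash
cat > look.py <<'E'
import sys
from goal import *
i=sys.argv[1]
st=readout.get_state();R=Ro.from_quat(st['tcp_rot']).as_matrix()
print(st['time'],rel(st),delta(st['eef_pos'],R,.1,0,0),'F rest',(Rr.T@st['contact_force']).round(1),'M tool',(R.T@st['wrist_torque']).round(2),st['opening'])
cam('wrist','w%s.png'%i)
ims=[]
for n,box in [('scene',(150,270,140,240)),('side',(275,395,200,300))]:
    k=cam(n); im=cv2.resize(k['img'][box[2]:box[3],box[0]:box[1],::-1],None,fx=5,fy=5,interpolation=cv2.INTER_CUBIC)[:500]
    ims.append(im)
cv2.imwrite(f'pics/h{i}.png',cv2.resize(np.hstack(ims),None,fx=.66,fy=.66,interpolation=cv2.INTER_AREA))
E
python3 look.py 9
```

```text
9.6 [109.3   2.9  10.5] (array([-2.8, -9. , 10.4]), array([ 0.0021, -0.0006,  0.0013])) F rest [-3.1  0.1 -7.2] M tool [ 0.42 -0.02  0.06] 0.36944278883053105
```

View pics/h9.png

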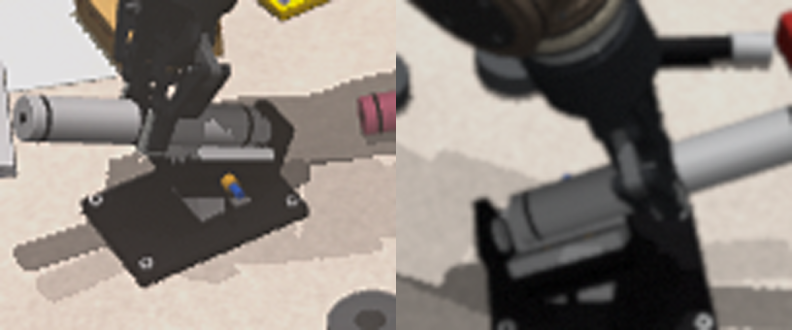

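View pics/w9.png

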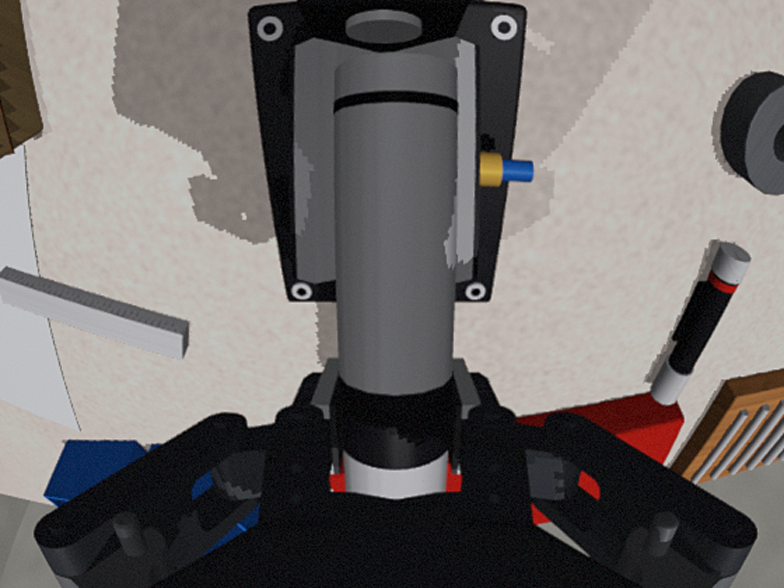

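Run:
```python
from goal import *
st=readout.get_state();R=Ro.from_quat(st['tcp_rot']).as_matrix()
print(st['time'],rel(st),st['dq'].round(3))
```

```text
9.75 [109.7   2.4  11. ] [-0.003  0.     0.003 -0.001  0.001 -0.001]
```

>>> apply_moves(
  steps=[
    {"tx": -2.4, "ty": -1, "tz": 2, "wx": 0.001, "wy": 0, "wz": 0.001},
    {"tx": -2.4, "ty": -2, "tz": 5, "wx": 0.001, "wy": 0, "wz": 0.001},
    {"tx": -2.4, "ty": -2, "tz": 5, "wx": 0.001, "wy": 0, "wz": 0.001},
    {"tx": -2.4, "ty": -2, "tz": 5, "wx": 0.001, "wy": 0, "wz": 0.001},
  ],
)

```text
time: 10.15
eef_pos: [0.5457, -0.195, 0.2476]
tcp_rot: [0.738, 0.639, 0.141, 0.164]
contact_force: [-0.6, -0.7, -7.4]
opening: 0.37
```

```bash
python3 look.py 10
```

```text
10.15 [106.3  -0.3   5.1] (array([ 0.3, -6.4,  5.1]), array([-0.0003,  0.0001,  0.0006])) F rest [-3.6 -0.8 -6.5] M tool [ 0.54 -0.17 -0.18] 0.3696135905414908
```

View pics/w10.png

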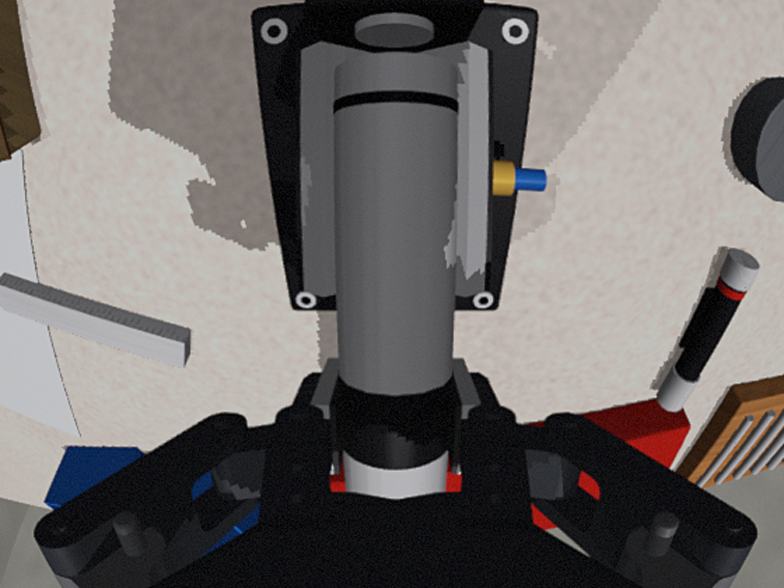

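View pics/h10.png

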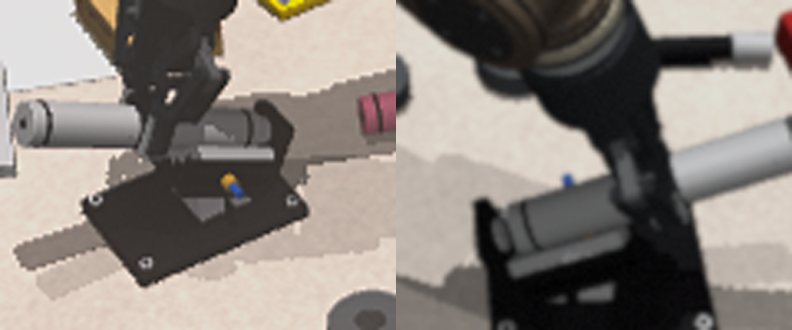

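>>> apply_moves(
  steps=[
    {"tx": 0, "ty": 0, "tz": 1, "wx": 0, "wy": 0, "wz": 0},
    {"tx": 0, "ty": 0, "tz": 2, "wx": 0, "wy": 0, "wz": 0},
    {"tx": 0, "ty": 0, "tz": 3, "wx": 0, "wy": 0, "wz": 0},
    {"tx": 0, "ty": 0, "tz": 4, "wx": 0, "wy": 0, "wz": 0},
    {"tx": 0, "ty": 0, "tz": 4, "wx": 0, "wy": 0, "wz": 0},
  ],
)

```text
time: 10.8
eef_pos: [0.5475, -0.1956, 0.2455]
tcp_rot: [0.738, 0.639, 0.141, 0.164]
contact_force: [-8.7, -0.8, 2.4]
opening: 0.367
```

```bash
python3 look.py 11
```

```text
10.8 [107.1  -0.6   2.5] (array([ 0.6, -7.2,  2.5]), array([-0.0003,  0.    ,  0.0015])) F rest [-6.7 -2.   5.8] M tool [ 1.5  -0.37 -0.11] 0.36681434527858675
```

>>> apply_moves(
  steps=[
    {"tx": 0, "ty": 0, "tz": 0, "wx": 0, "wy": 0, "wz": 0},
    {"tx": 0, "ty": 0, "tz": 0, "wx": 0, "wy": 0, "wz": 0},
    {"tx": 0, "ty": 0, "tz": 0, "wx": 0, "wy": 0, "wz": 0},
    {"tx": 0, "ty": 0, "tz": 0, "wx": 0, "wy": 0, "wz": 0},
  ],
  force=25,
)

```text
time: 11.35
eef_pos: [0.5474, -0.1956, 0.2456]
tcp_rot: [0.738, 0.639, 0.141, 0.164]
contact_force: [-9.7, -1.1, 2.4]
opening: 0.368
```

```bash
python3 look.py 12
```

```text
11.35 [107.1  -0.7   2.5] (array([ 0.6, -7.1,  2.5]), array([-0.0001,  0.0001,  0.0014])) F rest [-7.5 -2.4  6.1] M tool [ 1.46 -0.36 -0.08] 0.368433302099842
```

View pics/h12.png

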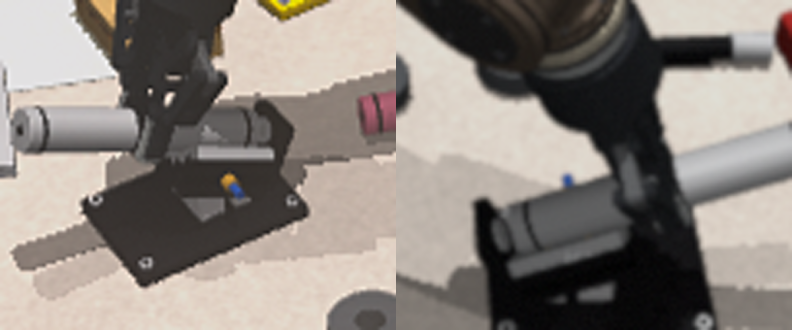

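View pics/w12.png

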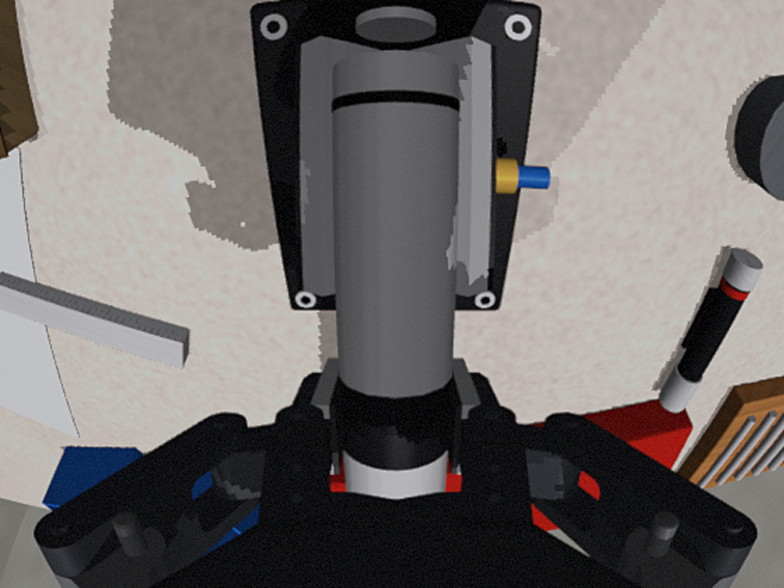

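>>> apply_moves(
  steps=[
    {"tx": 0.3, "ty": -1, "tz": -0.5, "wx": 0, "wy": 0, "wz": 0},
    {"tx": 0.3, "ty": -2, "tz": -0.5, "wx": 0, "wy": 0, "wz": 0},
    {"tx": 0.3, "ty": -3, "tz": -0.5, "wx": 0, "wy": 0, "wz": 0},
    {"tx": 0.3, "ty": -4, "tz": -0.5, "wx": 0, "wy": 0, "wz": 0},
    {"tx": 0.3, "ty": -5, "tz": -0.5, "wx": 0, "wy": 0, "wz": 0},
    {"tx": 0.3, "ty": -6, "tz": -0.5, "wx": 0, "wy": 0, "wz": 0},
    {"tx": 0.3, "ty": -6, "tz": -0.5, "wx": 0, "wy": 0, "wz": 0},
  ],
  force=40,
)

```text
time: 12.2
eef_pos: [0.5432, -0.1948, 0.2443]
tcp_rot: [0.738, 0.638, 0.143, 0.167]
contact_force: [3.5, -3.0, 5.8]
opening: 0.367
```

```bash
python3 look.py 13
```

```text
12.2 [103.7  -0.8   3.2] (array([ 0.4, -2.7,  3.2]), array([0.0064, 0.0025, 0.0003])) F rest [ 6.  -2.4  3.6] M tool [-0.54 -0.33 -0.11] 0.3667192280328354
```

View pics/w13.png

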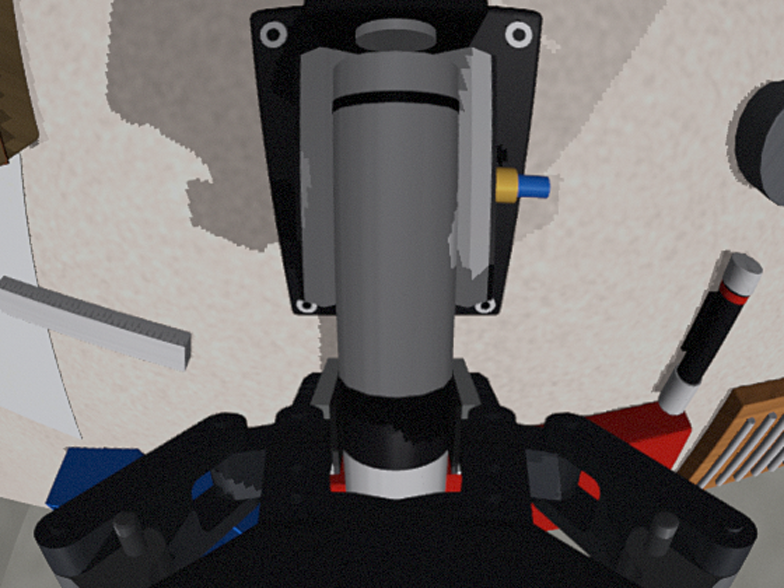

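View pics/h13.png

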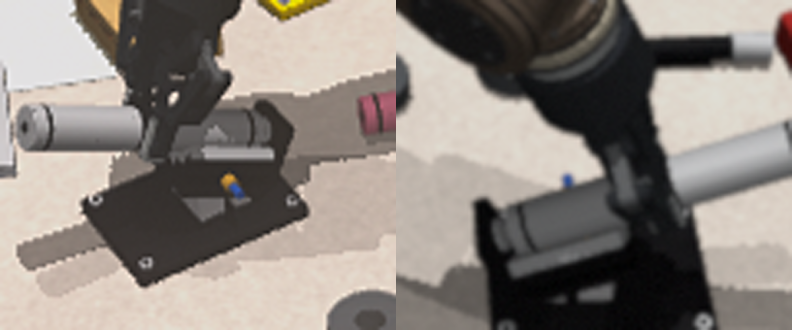

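>>> apply_moves(
  steps=[
    {"tx": 0.3, "ty": 0, "tz": -1, "wx": 0, "wy": 0, "wz": 0},
    {"tx": 0.3, "ty": -1, "tz": -2, "wx": 0, "wy": 0, "wz": 0},
    {"tx": 0.3, "ty": -2, "tz": -2, "wx": 0, "wy": 0, "wz": 0},
    {"tx": 0.3, "ty": -2, "tz": -2, "wx": 0, "wy": 0, "wz": 0},
    {"tx": 0.3, "ty": -2, "tz": -2, "wx": 0, "wy": 0, "wz": 0},
  ],
)

```text
time: 12.85
eef_pos: [0.539, -0.194, 0.2427]
tcp_rot: [0.738, 0.639, 0.141, 0.164]
contact_force: [0.7, -5.7, 1.1]
opening: 0.372
```

```bash
python3 look.py 14
```

```text
12.85 [98.2 -0.5  3.5] (array([0.2, 1.8, 3.5]), array([0.    , 0.0017, 0.0012])) F rest [ 1.8 -5.6  0.4] M tool [-0.04 -0.85 -0.17] 0.37154035768113514
```

View pics/w14.png

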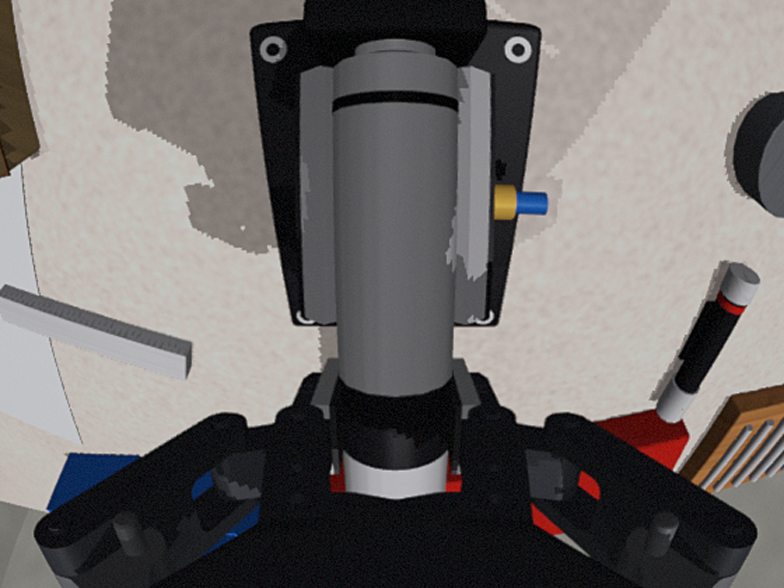

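>>> apply_moves(
  steps=[
    {"tx": -1, "ty": -1, "tz": 0, "wx": 0, "wy": 0, "wz": 0},
    {"tx": -1, "ty": -2, "tz": 0, "wx": 0, "wy": 0, "wz": 0},
    {"tx": -1, "ty": -3, "tz": 0, "wx": 0, "wy": 0, "wz": 0},
    {"tx": -1, "ty": -3, "tz": 0, "wx": 0, "wy": 0, "wz": 0},
    {"tx": -1, "ty": -3, "tz": 0, "wx": 0, "wy": 0, "wz": 0},
  ],
)

```text
time: 13.5
eef_pos: [0.537, -0.1939, 0.2418]
tcp_rot: [0.738, 0.639, 0.142, 0.165]
contact_force: [6.6, -4.2, -1.4]
opening: 0.367
```

```bash
python3 look.py 15
```

```text
13.5 [96.4 -0.6  3.6] (array([0.5, 4. , 3.6]), array([0.0023, 0.0009, 0.0008])) F rest [ 5.9 -3.2 -4.2] M tool [-0.69 -0.44 -0.3 ] 0.36666721635843125
```

View pics/w15.png

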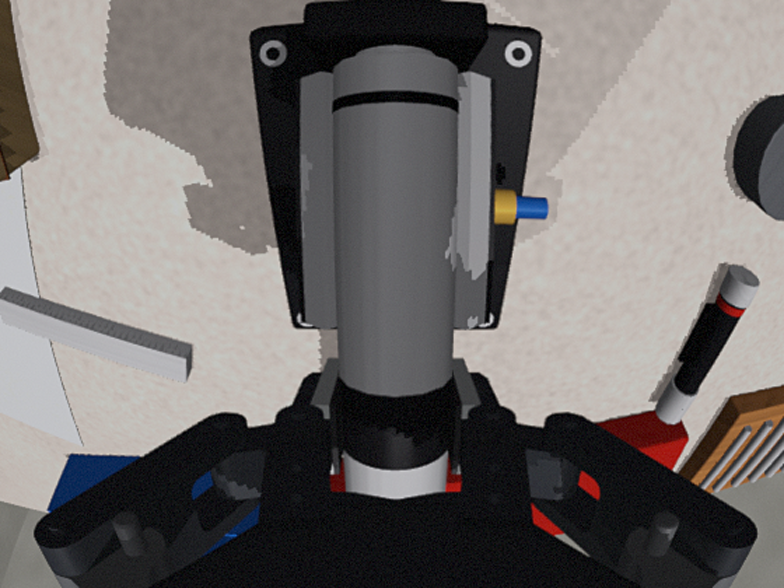

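View pics/h15.png

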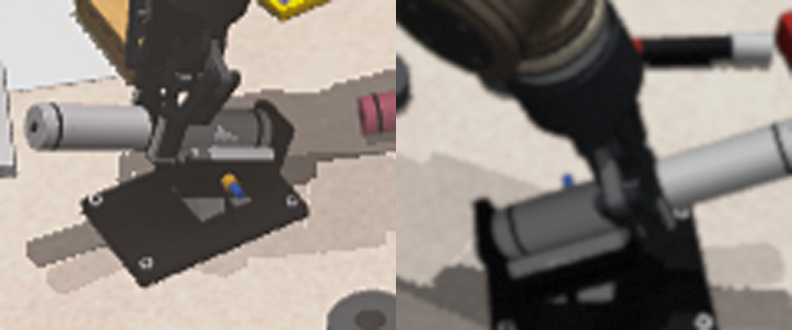

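>>> apply_moves(
  steps=[
    {"tx": -1, "ty": -1, "tz": 0, "wx": 0, "wy": 0, "wz": 0},
    {"tx": -1, "ty": -2, "tz": 0, "wx": 0, "wy": 0, "wz": 0},
    {"tx": -1, "ty": -3, "tz": 0, "wx": 0, "wy": 0, "wz": 0},
    {"tx": -1, "ty": -3, "tz": 0, "wx": 0, "wy": 0, "wz": 0},
  ],
)

```text
time: 14.05
eef_pos: [0.5356, -0.1944, 0.2423]
tcp_rot: [0.738, 0.637, 0.144, 0.167]
contact_force: [11.4, -0.2, -0.5]
opening: 0.371
```

```bash
python3 look.py 16
```

```text
14.05 [96.3 -1.2  4.6] (array([1.1, 4.9, 4.6]), array([ 0.0084,  0.0009, -0.0026])) F rest [10.   1.4 -5.3] M tool [-1.52  0.23  0.09] 0.37148947042329855
```

View pics/w16.png

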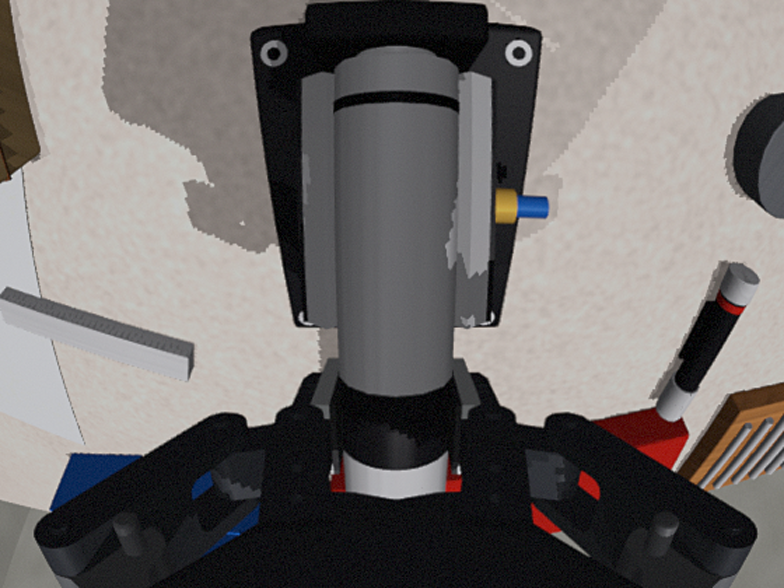

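>>> apply_moves(
  steps=[
    {"tx": 0.5, "ty": 1, "tz": 0.5, "wx": 0, "wy": 0, "wz": 0},
    {"tx": 0.5, "ty": 2, "tz": 1, "wx": 0, "wy": 0, "wz": 0},
    {"tx": 0.5, "ty": 2, "tz": 1.5, "wx": 0, "wy": 0, "wz": 0},
    {"tx": 0.5, "ty": 2, "tz": 1.5, "wx": 0, "wy": 0, "wz": 0},
    {"tx": 0.5, "ty": 2, "tz": 1.5, "wx": 0, "wy": 0, "wz": 0},
  ],
  force=20,
)

```text
time: 14.7
eef_pos: [0.537, -0.1943, 0.2414]
tcp_rot: [0.738, 0.639, 0.143, 0.165]
contact_force: [3.3, -1.3, 5.3]
opening: 0.368
```

```bash
python3 look.py 17
```

```text
14.7 [96.4 -0.8  3.2] (array([0.8, 4.1, 3.2]), array([ 0.0033, -0.0001,  0.0001])) F rest [ 5.4 -0.8  3.4] M tool [-0.5  -0.11 -0.09] 0.3683001458038314
```

View pics/h17.png

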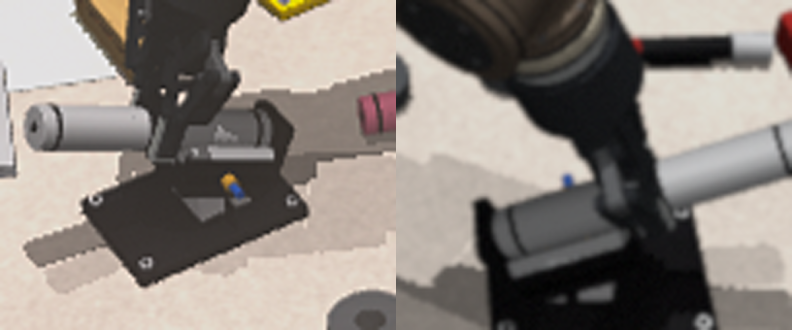

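View pics/w17.png

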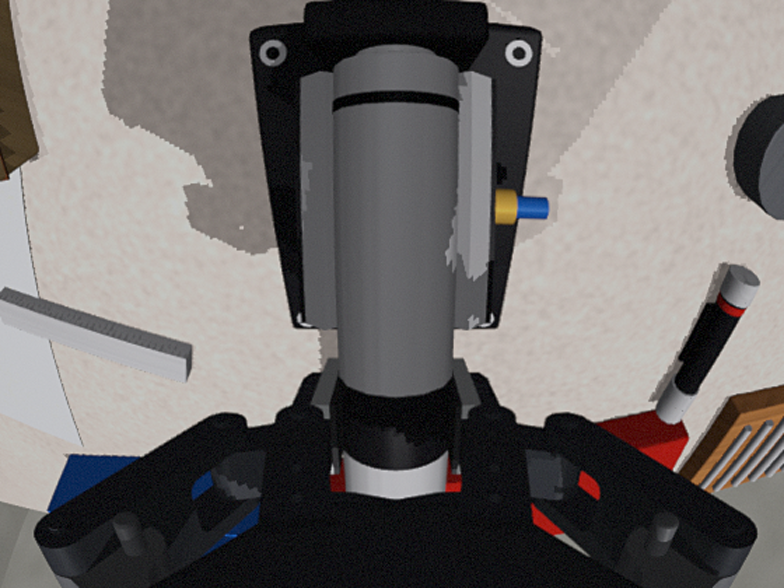

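>>> apply_moves(
  steps=[
    {"tx": 0, "ty": 0, "tz": 0, "wx": 0, "wy": 0, "wz": 0},
    {"tx": 0, "ty": 0, "tz": 0, "wx": 0, "wy": 0, "wz": 0},
    {"tx": 0, "ty": 0, "tz": 0, "wx": 0, "wy": 0, "wz": 0},
    {"tx": 0, "ty": 0, "tz": 0, "wx": 0, "wy": 0, "wz": 0},
  ],
  hand=0.48,
)

```text
time: 15.25
eef_pos: [0.5355, -0.1939, 0.2388]
tcp_rot: [0.738, 0.639, 0.141, 0.162]
contact_force: [-0.6, -0.2, -0.5]
opening: 0.481
```

```bash
python3 look.py 18
```

```text
15.25 [93.  -0.3  1.4] (array([0.6, 6.6, 1.4]), array([-0.0028, -0.0017, -0.0002])) F rest [-0.7 -0.3 -0.2] M tool [ 0.2 -0.   0. ] 0.4813825050536064
```

View pics/w18.png

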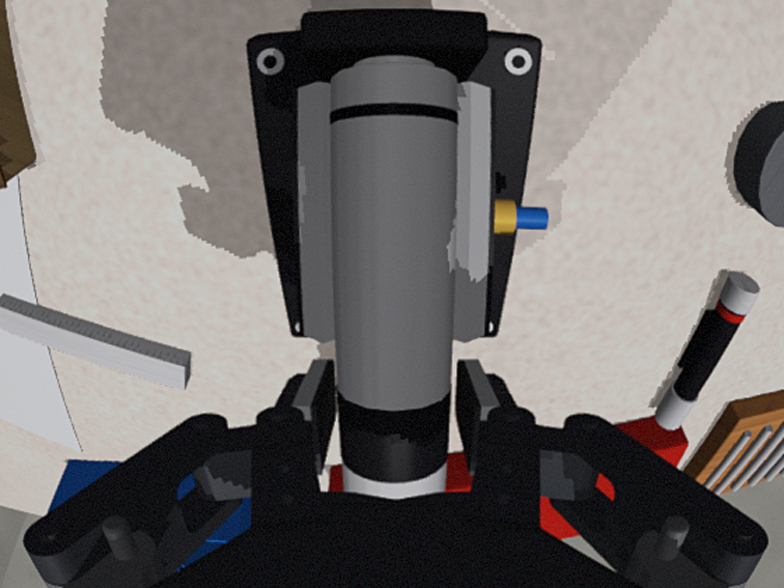

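View pics/h18.png

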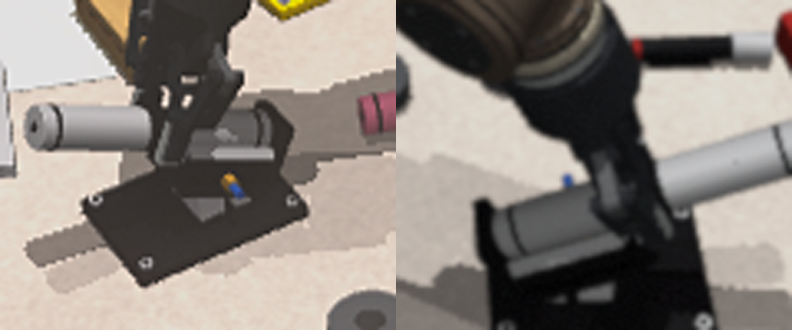

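>>> apply_moves(
  steps=[
    {"tx": 0.3, "ty": 0, "tz": 0, "wx": 0, "wy": 0, "wz": 0},
    {"tx": 0.3, "ty": 0, "tz": 0, "wx": 0, "wy": 0, "wz": 0},
    {"tx": 0.3, "ty": 0, "tz": -10, "wx": 0, "wy": 0, "wz": 0},
    {"tx": 0.3, "ty": 0, "tz": -30, "wx": 0, "wy": 0, "wz": 0},
    {"tx": 0.3, "ty": 0, "tz": -60, "wx": 0, "wy": 0, "wz": 0},
    {"tx": 0.3, "ty": 0, "tz": -90, "wx": 0, "wy": 0, "wz": 0},
    {"tx": 0.3, "ty": 0, "tz": -100, "wx": 0, "wy": 0, "wz": 0},
    {"tx": 0.3, "ty": 0, "tz": -100, "wx": 0, "wy": 0, "wz": 0},
    {"tx": 0.3, "ty": 0, "tz": -100, "wx": 0, "wy": 0, "wz": 0},
  ],
  hand=0.7,
)

```text
time: 16.3
eef_pos: [0.4942, -0.1879, 0.3299]
tcp_rot: [0.738, 0.639, 0.142, 0.163]
contact_force: [-0.4, 0.8, -1.6]
opening: 0.696
```

```bash
python3 look.py 19
python3 - <<'E'
from goal import *
st=readout.get_state();c=cam('wrist')
im=cv2.resize(c['img'][:,:,::-1],None,fx=1.4,fy=1.4,interpolation=cv2.INTER_CUBIC)
def T(q): return tuple(int(round(v)) for v in (wproj(c,rest+Rr@np.array(q),st)+.5)*1.4)
for x in (0.,.2,.088,.112): 
    cv2.polylines(im,[np.array([T([x,.017*np.cos(t),.017*np.sin(t)]) for t in np.linspace(0,np.pi,30)])],False,(0,255,0),1)
cv2.imwrite('pics/w19o.png',im)
E
```

```text
16.3 [ 93.9  -0.5 101.7] (array([  0.6,   6.1, 101.7]), array([-0.0008, -0.0007, -0.0001])) F rest [-1.1  0.7 -1.3] M tool [ 0.21 -0.02 -0.03] 0.6963295265510885
```

View pics/w19o.png

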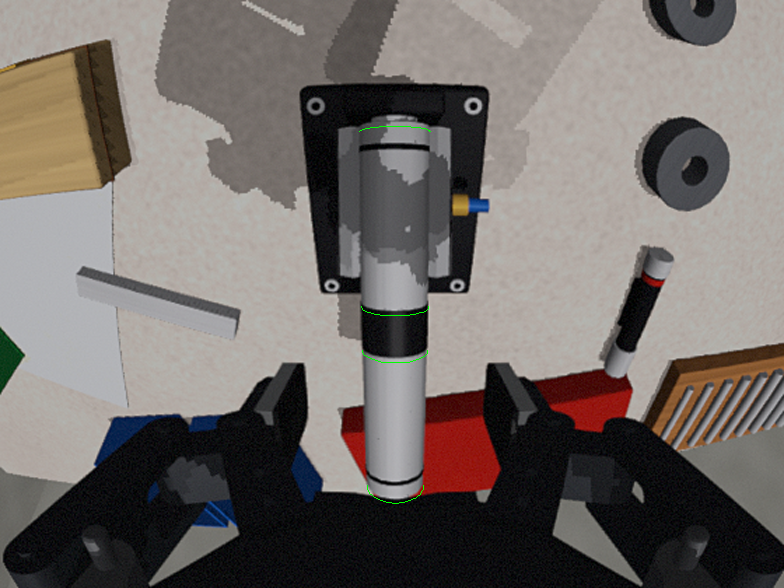

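View pics/h19.png

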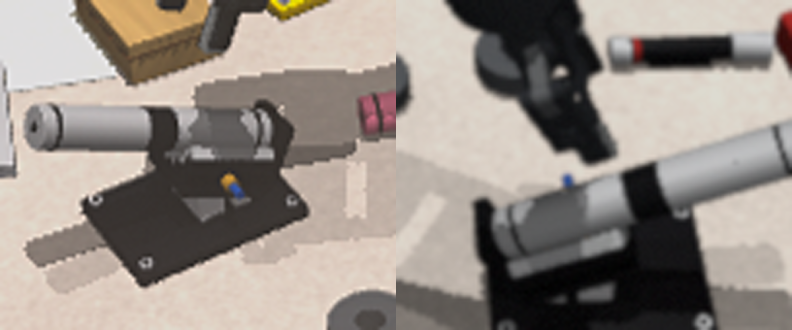

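Run:
```python
from goal import *
st=readout.get_state()
a=cam('wrist')['img'][55:130,230:330,::-1]; b=cam('scene')['img'][150:225,190:290,::-1]; d=cam('side')['img'][245:320,280:380,::-1]
cv2.imwrite('pics/z20.png',np.vstack([np.hstack([cv2.resize(x,(400,300),interpolation=cv2.INTER_CUBIC) for x in (a,b)]),np.hstack([cv2.resize(d,(400,300),interpolation=cv2.INTER_CUBIC)]*2)]))
```

```text
(no output)
```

View pics/z20.png

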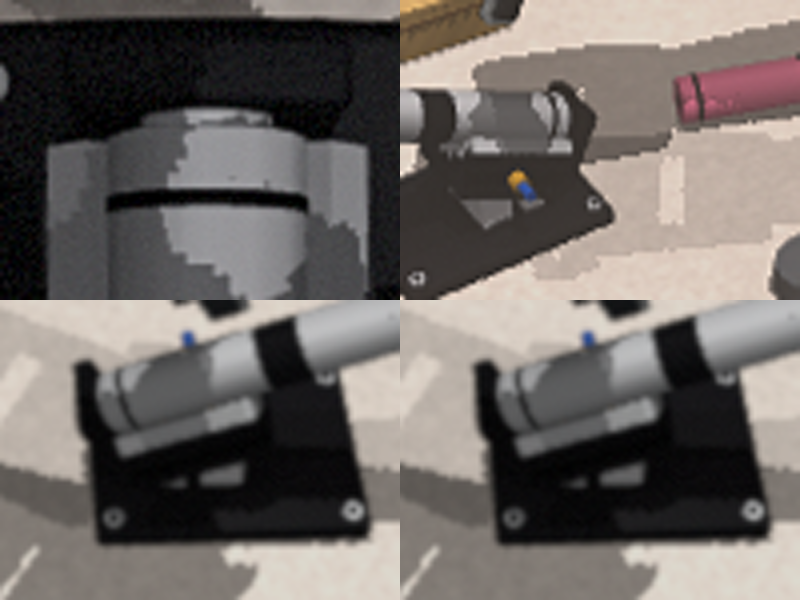

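Run:
```python
from h import *
print(readout.get_state()['time'],readout.get_state()['dq'].round(4)); print(ctrl.sign_off())
```

```text
16.65 [-0.0017 -0.0076 -0.0056 -0.0027  0.0012  0.0007]
the job is handed in; nothing more can be done
None
```

The bar is lying in the black sloping V-rest with its heavy end at the bottom against the stop. The gripper is open and clear, and I handed the job in at 16.7 s. The sign-off gives no verdict, so what follows are my own checks.

- **Heavy end:** I lifted the bar at its middle with 80 N. The wrist moment was about -0.28 N m about the tool's x axis, which puts the balance point about 36 mm towards the end seen in the wrist camera. I did not do the light-grip tilt test. After I tilted the tool by 25°, the moment read +0.47 N m, against about +0.23 expected from the bar alone. I put the difference down to the gripper's own weight, and the sign still fits this end being heavy.
- **Seating:** I lowered the bar until the V carried it and slid it down the slope. At about 13 N along the bar it moved no further, so it was against the stop.
- **After release:** The bar stayed still and did not tip, and the wrist force read about zero. In the last wrist picture the black band and both ends lie within about 1–2 mm of the seated place, in line with the V, with no gap at the stop.
- **Disagreement:** The robot's own position readings put the seat about 3 mm higher and about 4 mm further down the slope than my camera fit. The cameras are only good to about 2 mm. I relied on feeling the stop and on the final picture, not on those readings.
- **Other tools:** I moved none of them on purpose and saw nothing shifted in the pictures. I did not measure their positions again at the end.

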